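# Build up the sieve stack on the shaker

### The arm

A 7-joint arm with a two-finger parallel gripper is mounted at the origin on a cart in front of the work surface, level with it; the furniture and walls round the work are solid. World frame = base frame: x ahead of the robot, y to its left, z up, the work surface at z = 0. Lengths are in m, angles in degrees, forces in N, time in s.
With the tool pointing down it reaches from about 0.425 to 0.875 m from the base axis. Payload 4.7 kg.
Tool frame: the origin (TCP) lies on the front face of the gripper's body, between the roots of the fingers; the fingertips stand 70 mm ahead of it and the grasp point (between the pads) lies 51 mm ahead of it (tip_extent is the distance from the TCP to the fingertips, in m); z points along the fingers, y is the direction in which the jaws open and shut (so a half turn about z gives the same grasp; the last joint's range is limited). The gripper opens to 87 mm and grips with 3 to 60 N. Pads are 19 mm wide; open, the fingers measure 117 mm over their backs; the gripper's body (75 mm by 190 mm) begins 51 mm behind the grasp point.
Start: joints at [70.48, 18.392, -4.016, 83.108, 1.295, 78.541, -3.26], TCP at [0.226, -0.61, 0.292] pointing down, gripper open.
Joint ranges: [-163.93, 163.93], [-17.29, 119.83], [-79.2, 71.16], [3.27, 140.29], [-89.18, 269.18], [5.43, 117.66], [-154.24, 154.24]. Speed limits (degrees/s): [147.25, 147.25, 180, 180, 180, 180, 180].

### API

Orientations are given as [roll, pitch, yaw] about the fixed x, y, z axes, in that order (R = Rz(yaw) Ry(pitch) Rx(roll)).
In Python, from cell import * gives the robot as it stands.
- The arm moves only by the tool carry_out, never from a script. Its argument "increments" is text: rows parted by semicolons, each of 7 numbers parted by spaces: the opening, from 0 (shut) to 1 (fully open), then the shift along the tool's x, y, z in m, then the turn, a rotation vector about the tool's x, y, z in degrees. A call has 1 to 20 rows; each row shifts and turns the pose as measured when the row begins, along the tool's axes as they then stand; what a row does not reach is not made up. A row lasts 1/8 s, in which the tool goes at most 62.5 mm and 10.7 degrees, less where a joint would pass 70% of its speed; a pose out of reach is approached as far as the arm can. A call is refused whole if a number of a shift passes 0.0625 or a number of a turn 10.7, either way. A call with a gripper value outside its range is refused whole. The fingers move at their own pace and stop on an object; "force" is the grip in N (left out, the last holds). Time passes only in rows, so rows that do not move let the fingers close. It gives the time, the measured TCP pose, the force and the opening at its end, in the units of the state.
- get_obs(): the state, without advancing time (a new reading comes with each control period).
- read_camera(name): name is "side" or "top" or "wrist"; returns a dict with "img" (420x560x3 uint8, blue, green, red), "fx", "fy", "cx", "cy" (pixels), "world_from_camera" (4x4, takes a point from camera to world coordinates). Camera axes: x right, y down, z forward; pixel columns grow to the right and rows downward; lengths in m; the calibration is good to about 2 mm. The wrist camera is an equidistant fisheye: a pixel r from the principal point sees the ray r / f radians off the axis. A picture is of the moment at which its call begins. There is no depth.
- sign_off(): hands the job in, once; it reports no verdict.
Trained networks look in a picture, given as the dict that the camera call returned (one of the last four; its "shot" number tells which), for a name from the list of things; names that differ only in an ending like _2 or _b are one class to them, and where a whole thing is asked for, a point or a joint stands for the part that bears it (a point fixed in the world has none). Each returns a list of dicts, best first, with "confidence" (0 to 1); they miss things now and then, are a little off and sometimes report something else, mostly with a low value. They report only what shows in the picture. A call takes as long as a camera call.
- masks_of(target, picture): "pixels" (420x560 bool, what is visible of it) and "bbox" ([left, top, right, bottom] in pixels, round what is visible of it).
The state is a dict: "time_s": time; "qpos": joint angles; "joint_velocities": joint speeds; "effort": joint torques, N m; "tool_pos": TCP position; "tool_rot": TCP orientation; "force": force on the tool from outside, world axes, zero at the start; "wrist_torque": the same for the moment, N m; "grip_width": finger opening in m.
Only numpy, scipy, OpenCV 4.12 (cv2) and the standard library are available. Lean on these libraries where they do the work, as an engineer would, in place of code of your own. Each camera call takes 0.05 s, during which the arm holds its last target.

### The job

Build up the little sieve stack on the shaker base: set the bare steel receiver pan into the base's socket, then the fine sieve (blue rim) on the pan, the coarse sieve (red rim) on that, and last the lid, each upright and fully home in the one below. The medium sieve (yellow rim) is not needed: leave it standing where it is, and do not disturb the small brass fitting and the black knob lying among the parts.

Things in the scene. Friction and masses are not known exactly. Their poses are not given: they have to be found in the camera images.
- shaker_base: Fixed low white round plate, 84 mm across, 12 mm high; on it a dark steel socket ring, outside 52, inside 41 mm across, upper edge 22 mm above the table, 10 mm deep. Origin: on its axis at table height, z up. A thick hose and pipes cross over the table's front, about x = 0.3 to 0.4 m, underside 0.55 m up: the arm must work beneath; leaning the gripper back toward the robot helps.
- pan: Round bare steel cup, no coloured rim, no mesh; 48 mm across, 30 mm high, 80 g, loose. Tapered foot (30 mm across at the bottom, 38 mm from 4 to 8 mm up), then straight wall 8 to 30 mm up; inside 41 mm across, 19 mm deep. Grasp across the wall. Origin: centre of the underside of the foot, z up; yaw is free. Home in the base its origin is 14 mm above the base's.
- fine_sieve: Fine sieve: blue upper wall and rim, fine wire mesh inside. Size and shape of the pan (48 mm across, 30 mm high, foot 8 mm), 80 g, loose; origin: centre of the underside of its foot, z up. Grasp across the wall. Its foot nests in the part below (1.5 mm play, the taper guides it); fully home its origin is 22 mm above that part's origin.
- coarse_sieve: Coarse sieve: red upper wall and rim, wide wire mesh inside. Size and shape of the pan (48 mm across, 30 mm high, foot 8 mm), 80 g, loose; origin: centre of the underside of its foot, z up. Grasp across the wall. Its foot nests in the part below (1.5 mm play); fully home its origin is 22 mm above that part's origin.
- medium_sieve: Medium sieve, not wanted in this stack: yellow upper wall and rim, medium mesh. Size and shape of the pan (48 mm across, 30 mm high, foot 8 mm), 80 g, loose; origin: centre of the underside of its foot, z up. Grasp across the wall. 
- lid: Light metal disc 48 mm across with a black round knob to grasp; 70 g, loose. Tapered foot 0 to 8 mm up (30 to 38 mm across), disc 8 to 16 mm up, knob (20 mm across) 16 to 46 mm up. Origin: centre of the underside of the foot, z up; yaw is free. Its foot nests in a sieve (1.5 mm play); fully home its origin is 22 mm above the sieve's origin.
- brass_nipple: Bystander: small brass threaded fitting standing on its hexagon, 17x19x25 mm, loose; the origin is the centre of its underside. To its right the big fixed blue pump (0.2 m high, its neck higher) fills the table beyond x = 0.35 m and right of y = -0.06 m: go round its front.
- spare_knob: Bystander: black lobed plastic knob, 25 mm in diameter, 12 mm high, lying loose; the origin is the centre of its underside.

How it is judged:
By the outcome, as a careful person would: the job done as asked, in the order asked, and still so for the second after the job is handed in, with the robot touching nothing.
It also fails if it takes over 83 s, if anything falls off the work surface, if the arm or the gripper's body presses on something with over 40 N, if the wrist force passes 120 N, or if a joint passes its speed limit or range.

## Working session

There is one attempt and no reset: what is moved stays moved. The work goes in short steps, Python scripts to look and compute and a tool call to move; the robot and the scene stay as the last step left them, time stands still between calls to the robot, and variables do not carry over. Pictures are saved under pics/ and viewed, and the job is handed in when it is done.

Besides the shell and the picture viewer there is one more tool, called after "Request:" as name(argument=value, ...) on one line, values as JSON. carry_out: Moves the arm, as the interface text tells. Its arguments: {"type":"object","properties":{"increments":{"type":"string"},"force":{"type":"number"}},"required":["increments"]}

```bash
ls; mkdir -p pics
python3 - <<'E'
from cell import *
import cv2
o=get_obs();print({k:o[k] for k in o})
for n in("side","top","wrist"):
    p=read_camera(n);cv2.imwrite(f"pics/{n}0.png",p["img"]);print(n,p["fx"],p["fy"],p["cx"],p["cy"],p["world_from_camera"])
E
```

```text
pics
{'time_s': 0.0, 'qpos': array([70.48000999, 18.43861792, -4.01753623, 83.17620594,  1.2954089 ,
       78.54135443, -3.26004701]), 'joint_velocities': array([-0.01929737, -0.02023376, -0.0075424 ,  0.01385793,  0.07841388,
        0.07885447, -0.07201978]), 'effort': array([ 3.27777025e-04, -4.91289353e+01, -4.03906675e-01, -3.12527668e+01,
       -6.40024804e-02,  4.38906380e-02,  1.99510291e-04]), 'tool_pos': array([ 0.22562982, -0.60911977,  0.29115525]), 'tool_rot': array([-1.79889100e+02,  5.63604514e-03,  2.03317110e+01]), 'force': array([-0.25061148, -0.0252373 ,  0.54098556]), 'wrist_torque': array([ 0.00245148,  0.01849011, -0.007948  ]), 'grip_width': 0.08721291293874783}
side 470.75931555412876 470.75931555412876 277.93446799218555 209.31090748361063 [[ 0.38490881 -0.68708816  0.6162427  -0.02358608]
 [-0.92295184 -0.28817755  0.25517366 -0.03050681]
 [ 0.00226051 -0.66698092 -0.74507137  0.66096431]
 [ 0.          0.          0.          1.        ]]
top 404.9647546110756 404.9647546110756 273.8959293720805 215.91833688116853 [[-0.01826174 -0.99408074  0.10709805  0.42965802]
 [-0.9995661   0.0206278   0.02102628  0.17660201]
 [-0.02311102 -0.1066676  -0.99402611  0.87285151]
 [ 0.          0.          0.          1.        ]]
wrist 325.19226210127806 325.19226210127806 278.0880760881461 204.7914209303795 [[ 0.34800695 -0.89460073 -0.2803225   0.3031661 ]
 [-0.93749121 -0.33246216 -0.10285497 -0.58029157]
 [-0.00118249  0.29859412 -0.95437946  0.38428303]
 [ 0.          0.          0.          1.        ]]
```

View pics/side0.png

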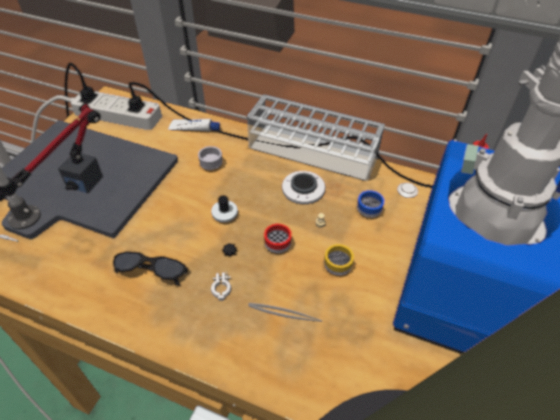

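View pics/top0.png

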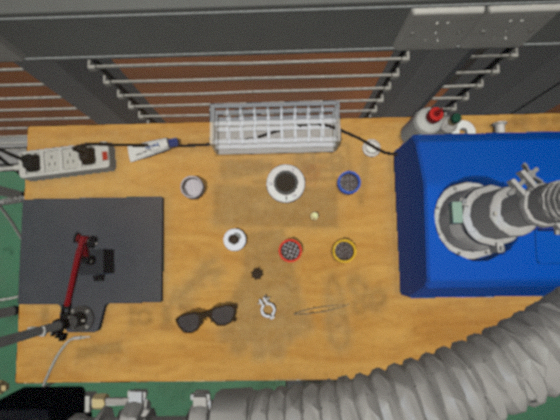

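View pics/wrist0.png

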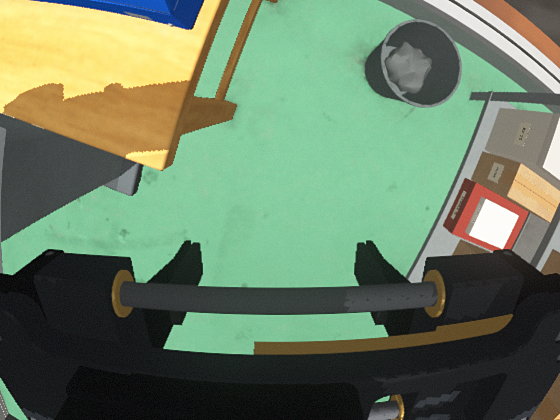

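```bash
cat > h.py <<'E'
import numpy as np, cv2
from scipy.optimize import least_squares
cup=[(0,.015),(.004,.019),(.008,.019),(.008,.024),(.03,.024)]
PR={'pan':cup,'fine_sieve':cup,'coarse_sieve':cup,'medium_sieve':cup,
'lid':[(0,.015),(.004,.019),(.008,.019),(.008,.024),(.016,.024),(.016,.01),(.046,.01)],
'shaker_base':[(0,.042),(.012,.042),(.022,.026)],
'brass_nipple':[(0,.009),(.025,.006)],'spare_knob':[(0,.0125),(.012,.0125)]}
a=np.linspace(0,2*np.pi,72,endpoint=False)
def pts(name): return np.vstack([np.c_[r*np.cos(a),r*np.sin(a),0*a+z] for z,r in PR[name]])
def proj(p,P):
    T=np.linalg.inv(p['world_from_camera']); c=P@T[:3,:3].T+T[:3,3]
    return np.c_[p['fx']*c[:,0]/c[:,2]+p['cx'],p['fy']*c[:,1]/c[:,2]+p['cy']]
def sil(p,name,pos):
    q=proj(p,pts(name)+pos); return q
def cen_pred(p,name,pos):
    q=sil(p,name,pos); m=np.zeros((420*4,560*4),np.uint8)
    # union hulls of consecutive rings
    n=len(a);k=len(PR[name])
    for i in range(k-1):
        h=cv2.convexHull((q[i*n:(i+2)*n]*4+1.5).astype(np.float32)).round().astype(np.int32); cv2.fillConvexPoly(m,h,1)
    M=cv2.moments(m,True); return np.array([M['m10']/M['m00'],M['m01']/M['m00']])/4-.375, M['m00']/16
def ray(p,uv):
    d=np.array([(uv[0]-p['cx'])/p['fx'],(uv[1]-p['cy'])/p['fy'],1]); W=p['world_from_camera']
    return W[:3,3],W[:3,:3]@d
def onplane(p,uv,z):
    o,d=ray(p,uv); return o+d*(z-o[2])/d[2]
def locate(p,name,mask,z=0.):
    M=cv2.moments(mask.astype(np.uint8),True); c=np.array([M['m10']/M['m00'],M['m01']/M['m00']])
    x=onplane(p,c,z+.015); x[2]=z
    for _ in range(5):
        cp,A=cen_pred(p,name,x); 
        d=onplane(p,c,z+.015)-onplane(p,cp,z+.015); x=x+d; x[2]=z
    return x,A,M['m00'],c
E
python3 - <<'E'
from cell import *
from h import *
for n in("top","side"):
    p=read_camera(n)
    for k in PR:
        for r in masks_of(k,p)[:2]:
            if r['confidence']<.3: continue
            x,A,Am,c=locate(p,k,r['pixels'])
            print(n,k,round(r['confidence'],2),x.round(4),'area',round(A),Am,c.round(1),r['bbox'])
E
```

```text
top fine_sieve 0.61 [0.5909 0.0355 0.    ] area 461 452.0 [348.1 182. ] [334.2, 169.1, 359.8, 191.2]
top coarse_sieve 0.95 [0.45   0.1635 0.    ] area 431 445.0 [289.4 249.4] [280.9, 233.7, 300.9, 260.9]
top medium_sieve 0.76 [0.446  0.0515 0.    ] area 462 446.0 [343.2 250.4] [328.8, 237.6, 359.1, 263.8]
top lid 0.9 [0.4744 0.2811 0.    ] area 418 450.0 [233.8 239.2] [222.2, 225.3, 244.7, 247.8]
top shaker_base 0.86 [0.5953 0.1696 0.    ] area 1215 1179.0 [284.9 182.5] [267.2, 162.9, 302.6, 201.7]
top brass_nipple 0.39 [0.5231 0.109  0.    ] area 58 35.0 [313.7 215.3] [310.5, 208.9, 318.0, 219.2]
top spare_knob 0.37 [0.4467 0.0496 0.    ] area 124 388.0 [343.  250.2] [331.5, 241.8, 355.6, 264.6]
side pan 0.98 [0.5844 0.3719 0.    ] area 500 464.0 [209.5 157.4] [195.7, 149.0, 221.3, 168.2]
side pan 0.39 [0.4689 0.2812 0.    ] area 625 523.0 [223.5 209.3] [209.3, 193.0, 236.8, 221.7]
side fine_sieve 0.89 [0.5871 0.039  0.    ] area 617 601.0 [369.5 203.2] [356.0, 187.3, 381.1, 218.2]
side coarse_sieve 0.87 [0.4457 0.1658 0.    ] area 699 696.0 [276.8 237.7] [264.0, 222.4, 290.5, 252.8]
side medium_sieve 0.68 [0.4429 0.0537 0.    ] area 768 715.0 [338.  259.3] [324.3, 246.0, 355.4, 272.0]
side medium_sieve 0.43 [0.446  0.1665 0.    ] area 700 702.0 [276.5 237.5] [264.4, 222.7, 290.4, 252.5]
side lid 0.95 [0.4693 0.2822 0.    ] area 545 471.0 [223.2 210.2] [210.5, 194.2, 236.6, 223.8]
side shaker_base 0.6 [0.5913 0.172  0.    ] area 1238 1109.0 [302.7 187.2] [281.4, 172.5, 323.8, 202.2]
side brass_nipple 0.64 [0.5187 0.1117 0.    ] area 122 114.0 [319.8 220.7] [315.7, 211.5, 325.4, 226.8]
side spare_knob 0.52 [0.3976 0.2362 0.    ] area 199 171.0 [228.6 250.1] [218.8, 242.3, 237.1, 255.9]
```

Run:
```python
import cv2
s=cv2.imread('pics/side0.png');t=cv2.imread('pics/top0.png')
cv2.imwrite('pics/s_z.png',cv2.resize(s[60:360,340:560],None,fx=2.5,fy=2,interpolation=2)[:600])
cv2.imwrite('pics/t_z.png',cv2.resize(t[60:340,340:560],None,fx=2.5,fy=2,interpolation=2))
```

```text
(no output)
```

View pics/s_z.png

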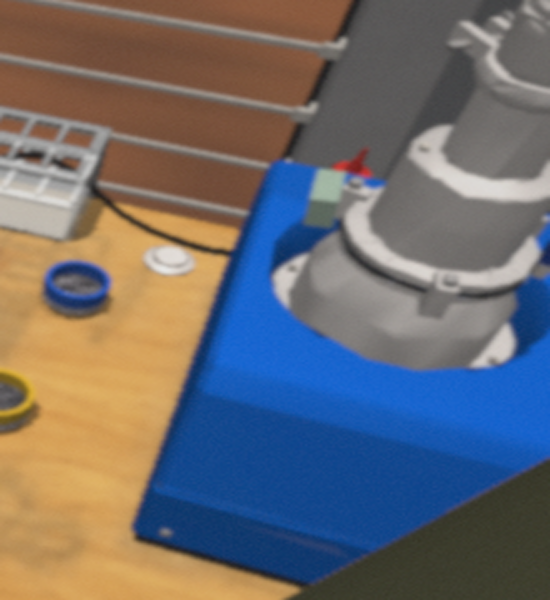

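View pics/t_z.png

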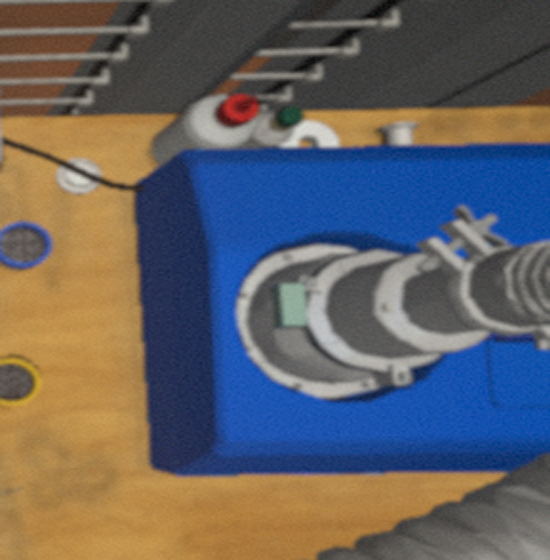

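Run:
```python
from cell import *
from h import *
t=read_camera("top");s=read_camera("side")
print('pump corner',onplane(s,(394.8,325),0),onplane(t,(400,292),0),onplane(t,(404,292),.02))
print('pump top corner',onplane(t,(425,291),.2),onplane(t,(414,136),.2))
for z in(.2,.3):print('neck',z,onplane(t,(436,220),z),onplane(t,(470,259),z),onplane(t,(470,181),z))
print('basket bottom front',onplane(t,(216,153),0),onplane(t,(340,153),0), onplane(s,(250,148),0),onplane(s,(372,172),0))
for z in(.05,.07,.09):print('bk top',z,onplane(t,(340,142),z),onplane(s,(379,150),z))
print('hose', [onplane(t,(c,r),.6).round(2) for c,r in((300,378),(430,345),(540,270))])
```

```text
pump corner [ 0.37145842 -0.06307977  0.        ] [ 0.3567122  -0.06814242  0.        ] [ 0.35824896 -0.07072421  0.02      ]
pump top corner [ 0.37436408 -0.05249094  0.2       ] [ 0.63334276 -0.04896453  0.2       ]
neck 0.2 [ 0.48979722 -0.07722586  0.2       ] [ 0.42469438 -0.12840807  0.2       ] [ 0.55393714 -0.13738359  0.2       ]
neck 0.3 [ 0.48085926 -0.03950165  0.3       ] [ 0.42543208 -0.08307711  0.3       ] [ 0.53546663 -0.09071867  0.3       ]
basket bottom front [0.66634606 0.32061361 0.        ] [0.65966493 0.04731282 0.        ] [0.66202485 0.31835145 0.        ] [0.69074546 0.05891965 0.        ]
bk top 0.05 [0.66984237 0.05388673 0.05      ] [0.70289274 0.05582237 0.05      ]
bk top 0.07 [0.66400451 0.05686941 0.07      ] [0.67911135 0.05299637 0.07      ]
bk top 0.09 [0.65816666 0.05985209 0.09      ] [0.65532997 0.05017037 0.09      ]
hose [array([0.35, 0.17, 0.6 ]), array([0.37, 0.08, 0.6 ]), array([0.42, 0.01, 0.6 ])]
```

```bash
cat > plan.py <<'E'
import numpy as np,sys,json
from scipy.spatial.transform import Rotation as R, Slerp
from cell import *
def pose(yaw,lean=0.,dirn=None):
    # tool down, x along yaw; lean about tool y
    b=R.from_euler('xyz',[180,0,yaw],degrees=True)
    return b*R.from_rotvec([0,lean,0],degrees=True)
def plan(wps,vmax=.058,wmax=10.,start=None):
    """wps: list of (pos(TCP),Rot,open)"""
    o=get_obs(); p=np.array(o['tool_pos']); r=R.from_euler('xyz',o['tool_rot'],degrees=True)
    if start: p,r=start
    rows=[]
    for P,Q,g,*sp in wps:
        P=np.array(P,float); v=sp[0] if sp else vmax
        n=max(1,int(np.ceil(np.linalg.norm(P-p)/v)),int(np.ceil(np.degrees((r.inv()*Q).magnitude())/wmax)))
        sl=Slerp([0,1],R.concatenate([r,Q])); pp,rr=p,r
        for i in range(1,n+1):
            np_,nr=p+(P-p)*i/n,sl(i/n)
            d=rr.inv().apply(np_-pp).round(4); w=(rr.inv()*nr).as_rotvec(degrees=True).round(1)
            rows.append((g,d,w)); pp=pp+rr.apply(d); rr=rr*R.from_rotvec(w,degrees=True)
        p,r=pp,rr
    f=lambda x:('%.4f'%x).rstrip('0').rstrip('.') if abs(x)>1e-9 else '0'
    print(len(rows),'rows'); print('; '.join(' '.join([f(g)]+[f(x) for x in d]+[f(x) for x in w]) for g,d,w in rows))
    print('end',p.round(4),r.as_euler('xyz',degrees=True).round(1))
def st():
    o=get_obs(); print(o['time_s'],'q',o['qpos'].round(1),'p',o['tool_pos'].round(4),'r',o['tool_rot'].round(1),'F',o['force'].round(1),'g',round(o['grip_width'],4))
    open('log.txt','a').write(json.dumps([list(o['qpos']),list(o['tool_pos']),list(o['tool_rot'])])+'\n')
def G(x,y,z,Q,d=.051): return np.array([x,y,z])-Q.apply([0,0,d])
E
python3 - <<'E'
from plan import *
st()
plan([([.226,-.45,.30],pose(5,15),.8),])
E
```

```text
1.15 q [70.5 18.4 -4.  83.1  1.3 78.5 -3.3] p [ 0.2258 -0.6095  0.2923] r [180.    0.   20.3] F [-0.1 -0.6  0.3] g 0.0871
3 rows
0.8 0.0185 -0.0498 -0.0026 -0.7 5 5.1; 0.8 0.0143 -0.0513 -0.0017 -0.6 4.9 5.1; 0.8 0.0097 -0.0523 -0.0013 -0.7 5 5
end [ 0.226 -0.45   0.3  ] [180. -15.   5.]
```

Request:
carry_out(increments="0.8 0.0185 -0.0498 -0.0026 -0.7 5 5.1; 0.8 0.0143 -0.0513 -0.0017 -0.6 4.9 5.1; 0.8 0.0097 -0.0523 -0.0013 -0.7 5 5")

```text
time_s: 1.52
tool_pos: [0.2275, -0.4487, 0.2975]
tool_rot: [-179.8, -15.4, 4.5]
force: [0.7, -0.3, 0.5]
grip_width: 0.0711
```

Run:
```python
from plan import *
st()
plan([([.27,-.40,.30],pose(0,15),.8)])
```

```text
1.525 q [ 73.8  -1.9  -4.9 106.7 -15.8  71.6 -12. ] p [ 0.2275 -0.4487  0.2975] r [-179.8  -15.4    4.5] F [ 0.7 -0.3  0.5] g 0.0711
2 rows
0.8 0.0226 -0.0226 0.005 -0.7 -0.2 2.2; 0.8 0.0217 -0.0235 0.0046 -0.7 -0.2 2.1
end [ 0.27 -0.4   0.3 ] [-180.  -15.    0.]
```

Request:
carry_out(increments="0.8 0.0226 -0.0226 0.005 -0.7 -0.2 2.2; 0.8 0.0217 -0.0235 0.0046 -0.7 -0.2 2.1")

```text
time_s: 1.78
tool_pos: [0.2676, -0.3976, 0.3001]
tool_rot: [180.0, -15.0, -0.5]
force: [0.2, -0.1, 0.4]
grip_width: 0.0698
```

```bash
cat > fit.py <<'E'
from plan import *
from scipy.optimize import least_squares
D=[json.loads(l) for l in open('log.txt')]
def rot(ax,t): return R.from_rotvec(np.eye(3)[ax]*t,degrees=True)
def fk(q,x,full=False):
    # signs: q1 about -z; q2 about +y (lean outward), q3 about -z..., q4 about +y, q5 , q6 +y, q7
    d1,L1,a1,L2,a2,L3,a3=x[:7]; s=x[7:]
    T=rot(2,-q[0])*rot(1,q[1])*rot(2,-q[2]); p=np.array([0,0,d1])
    p1=p.copy(); p=p+T.apply([a1,0,L1]); pe=p
    T=T*rot(1,q[3]); p=p+T.apply([a2,0,L2]); 
    T=T*rot(2,-q[4]); pw=p
    T=T*rot(1,q[5]); p=p+T.apply([a3,0,L3]); T=T*rot(2,-q[6])
    return (p,T,pe,pw)
def res(x):
    out=[]
    for q,p,r in D: out+=list(fk(q,x)[0]-np.array(p))
    return np.r_[out,1e-3*(x-x0)]
x0=np.array([.3,.4,0,.4,0,.25,0.])
if __name__=='__main__':
    s=least_squares(res,x0); print(s.x.round(3),np.abs(res(s.x)[:-7]).max())
    for q,p,r in D:
        P,T,pe,pw=fk(q,s.x); RR=R.from_euler('xyz',r,degrees=True)
        print(P.round(3),np.round(p,3),'elbow',pe.round(3),'wrist',pw.round(3),'zaxis',T.apply([0,0,1]).round(3),RR.apply([0,0,1]).round(3))
E
python3 - <<'E'
from plan import *
st()
E
python3 fit.py
```

```text
1.775 q [ 70.7  -6.9  -9.  110.9 -15.2  69.2 -24.2] p [ 0.2676 -0.3976  0.3001] r [180.  -15.   -0.5] F [ 0.2 -0.1  0.4] g 0.0698
[-0.594  0.567 -0.264 -0.213 -0.681  0.443 -0.794] 0.007315109580940338
[ 0.233 -0.606  0.294] [ 0.226 -0.61   0.292] elbow [-0.041  0.061  0.027] wrist [-0.085  0.122  0.737] zaxis [-0. -0. -1.] [-0. -0. -1.]
[ 0.228 -0.455  0.29 ] [ 0.228 -0.449  0.297] elbow [-0.1    0.265 -0.036] wrist [-0.11   0.295  0.677] zaxis [ 0.264  0.025 -0.964] [ 0.264  0.025 -0.964]
[ 0.268 -0.391  0.306] [ 0.268 -0.398  0.3  ] elbow [-0.147  0.295 -0.063] wrist [-0.155  0.337  0.65 ] zaxis [ 0.258 -0.002 -0.966] [ 0.258 -0.002 -0.966]
```

```bash
cat > fit2.py <<'E'
from fit import *
def fk(q,x):
    d1,L1,a1,L2,a2,L3,a3,y1,y2,y3=x
    T=rot(2,-q[0])*rot(1,q[1])*rot(2,-q[2]); p=np.array([0,0,d1])
    p=p+T.apply([a1,y1,L1]); pe=p
    T=T*rot(1,q[3]); p=p+T.apply([a2,0,0]);T=T*rot(2,-q[4]);p=p+T.apply([0,y2,L2]); pw=p
    T=T*rot(1,q[5]); p=p+T.apply([a3,y3,L3]); T=T*rot(2,-q[6])
    return (p,T,pe,pw)
x0=np.array([.33,.4,0.03,.4,-0.03,.3,0.08,0,0,0])
lo=[.2,.25,-.12,.25,-.12,.1,-.15,-.15,-.15,-.15];hi=[.45,.5,.12,.5,.12,.5,.15,.15,.15,.15]
def res(x):
    out=[]
    for q,p,r in D: out+=list(fk(q,x)[0]-np.array(p))
    return np.r_[out,1e-2*(x-x0)]
def fit(): return least_squares(res,x0,bounds=(lo,hi)).x
if __name__=='__main__':
    x=fit(); print(x.round(3),np.abs(res(x)[:-10]).max())
    for q,p,r in D[-3:]:
        P,T,pe,pw=fk(q,x); print(np.round(p,3),'elbow',pe.round(3),'wrist',pw.round(3))
E
python3 fit2.py
```

```text
[ 0.228  0.471  0.001  0.5   -0.016  0.298 -0.007 -0.019 -0.004 -0.004] 0.00031512096275260193
[ 0.226 -0.61   0.292] elbow [ 0.032 -0.148  0.675] wrist [ 0.226 -0.602  0.591]
[ 0.228 -0.449  0.297] elbow [-0.022  0.008  0.699] wrist [ 0.15  -0.448  0.585]
[ 0.268 -0.398  0.3  ] elbow [-0.035  0.044  0.696] wrist [ 0.191 -0.389  0.589]
```

Run:
```python
from cell import *
from h import *
t=read_camera("top");s=read_camera("side");w=read_camera("wrist")
for n,p in(('top',t),('side',s),('wrist',w)): cv2.imwrite(f'pics/{n}1.png',p['img'])
for z in(.5,.55,.6,.65):
    print(z,'top',[onplane(t,c,z)[:2].round(3) for c in((250,390),(380,365),(430,345),(500,305),(540,270),(558,250))],'side',[onplane(s,c,z)[:2].round(3) for c in((410,405),(480,360),(558,305))])
```

```text
0.5 top [array([0.315, 0.209]), array([0.335, 0.093]), array([0.352, 0.048]), array([ 0.386, -0.016]), array([ 0.416, -0.054]), array([ 0.434, -0.072])] side [array([ 0.046, -0.05 ]), array([ 0.071, -0.07 ]), array([ 0.106, -0.095])]
0.55 top [array([0.33 , 0.204]), array([0.348, 0.104]), array([0.362, 0.065]), array([0.392, 0.01 ]), array([ 0.418, -0.023]), array([ 0.433, -0.038])] side [array([ 0.024, -0.044]), array([ 0.041, -0.058]), array([ 0.065, -0.075])]
0.6 top [array([0.346, 0.2  ]), array([0.36 , 0.115]), array([0.373, 0.082]), array([0.397, 0.036]), array([0.42 , 0.008]), array([ 0.433, -0.005])] side [array([ 0.003, -0.038]), array([ 0.012, -0.045]), array([ 0.025, -0.055])]
0.65 top [array([0.361, 0.196]), array([0.373, 0.127]), array([0.383, 0.1  ]), array([0.403, 0.061]), array([0.421, 0.039]), array([0.432, 0.028])] side [array([-0.019, -0.032]), array([-0.017, -0.033]), array([-0.015, -0.035])]
```

View pics/wrist1.png

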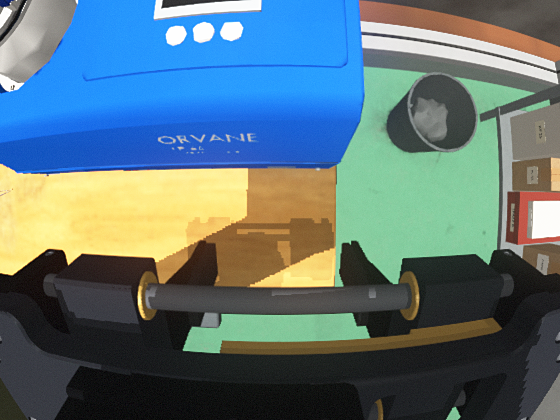

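View pics/side1.png

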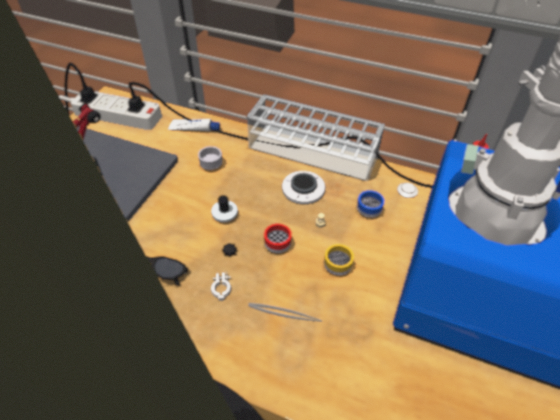

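View pics/top1.png

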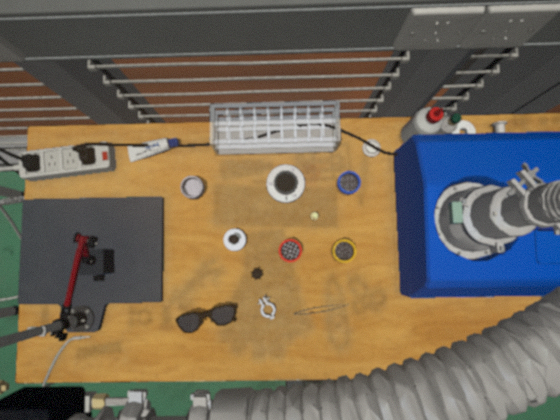

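```bash
cat > ik.py <<'E'
from fit2 import *
X=fit()
lo_=np.array([-163,-16,-79,4,-89,6,-154.]);hi_=np.array([163,119,71,140,269,117,154.])
def ik(P,Q,q0=None):
    q0=np.array(D[-1][0]) if q0 is None else q0
    def f(q):
        p,T,_,_=fk(q,X); return np.r_[(p-P)*10,(T.apply([[1,0,0],[0,1,0],[0,0,1]])-Q.apply([[1,0,0],[0,1,0],[0,0,1]])@M).ravel(),2e-3*(q-q0)/10]
    s=least_squares(f,np.clip(q0,lo_+1,hi_-1),bounds=(lo_,hi_)); q=s.x; p,T,pe,pw=fk(q,X)
    return q,np.linalg.norm(p-P),pe,pw
# tool frame yaw offset: compare last
p,T,_,_=fk(np.array(D[-1][0]),X); RR=R.from_euler('xyz',D[-1][2],degrees=True)
off=(T.inv()*RR)
M=np.eye(3)
def ik2(P,Q,q0=None): return ik(P,Q*off.inv(),q0)
def show(P,Q,q0=None):
    q,e,pe,pw=ik2(np.array(P,float),Q,q0)
    t=(.3-pe[0])/(pw[0]-pe[0]) if pw[0]>.3 else 1
    print(np.round(P,3),'q',q.round(0),'err',round(e*1000,1),'elb',pe.round(2),'wr',pw.round(2),'fore@x.3',(pe+(pw-pe)*t).round(2)); return q
E
python3 - <<'E'
from ik import *
print(off.as_euler('xyz',degrees=True))
q=None
for P,l,y in (((.32,-.3,.29),10,0),((.32,-.3,.29),15,0),((.36,-.22,.29),0,0),((.36,-.22,.29),8,0),((.36,-.22,.29),15,0),((.38,-.12,.29),5,0),((.40,-.05,.27),10,0),((.42,.03,.2),15,0),((.45,.1,.15),20,10)):
    print(l,end=' ');q=show(P,pose(y,l),q)
E
```

```text
[-3.81666562e-14 -1.27222187e-14  9.00000000e+01]
10 [ 0.32 -0.3   0.29] q [ 66. -12. -19. 116. -12.  70. -39.] err 0.0 elb [-0.05  0.08  0.69] wr [ 0.27 -0.29  0.58] fore@x.3 [ 0.27 -0.29  0.58]
15 [ 0.32 -0.3   0.29] q [ 66. -14. -16. 118. -17.  67. -34.] err 0.0 elb [-0.06  0.09  0.69] wr [ 0.24 -0.29  0.58] fore@x.3 [ 0.24 -0.29  0.58]
0 [ 0.36 -0.22  0.29] q [ 61. -10. -29. 113.  -5.  76. -57.] err 0.0 elb [-0.05  0.06  0.69] wr [ 0.36 -0.21  0.59] fore@x.3 [ 0.3  -0.18  0.6 ]
8 [ 0.36 -0.22  0.29] q [ 61. -15. -25. 117. -12.  70. -50.] err 0.0 elb [-0.07  0.09  0.69] wr [ 0.32 -0.21  0.58] fore@x.3 [ 0.3  -0.2   0.59]
15 [ 0.36 -0.22  0.29] q [ 38. -16.  -4. 120. -11.  66. -52.] err 1.9 elb [-0.11  0.06  0.68] wr [ 0.29 -0.22  0.58] fore@x.3 [ 0.29 -0.22  0.58]
5 [ 0.38 -0.12  0.29] q [ 34. -16. -16. 118.  -6.  72. -70.] err 0.0 elb [-0.11  0.05  0.68] wr [ 0.35 -0.11  0.59] fore@x.3 [ 0.3 -0.1  0.6]
10 [ 0.4  -0.05  0.27] q [  8. -16.  -4. 121.  -2.  67. -84.] err 2.6 elb [-0.13  0.    0.68] wr [ 0.35 -0.05  0.56] fore@x.3 [ 0.3  -0.04  0.58]
15 [0.42 0.03 0.2 ] q [  5. -15. -12. 130.  -2.  50. -96.] err 0.0 elb [-0.12 -0.01  0.68] wr [0.34 0.03 0.49] fore@x.3 [0.3  0.03 0.5 ]
20 [0.45 0.1  0.15] q [  1.  -9. -17. 133.  -1.  36. -96.] err 0.0 elb [-0.07 -0.02  0.69] wr [0.34 0.08 0.43] fore@x.3 [0.3  0.07 0.46]
```

Run:
```python
from ik import *
q=None
for P,l,y in (((.25,-.36,.22),0,0),((.27,-.28,.17),0,0),((.29,-.2,.16),0,-5),((.31,-.1,.16),0,-12),((.34,-.01,.155),0,-20),((.37,.06,.15),2,0),((.42,.15,.15),15,15),((.46,.25,.13),25,28),((.52,.33,.12),30,32)):
    print(l,end=' ');q=show(P,pose(y,l),q)
```

```text
0 [ 0.25 -0.36  0.22] q [ 67.  -5. -15. 117.  -1.  67. -37.] err 0.0 elb [-0.03  0.02  0.7 ] wr [ 0.25 -0.35  0.52] fore@x.3 [ 0.25 -0.35  0.52]
0 [ 0.27 -0.28  0.17] q [ 64.  -8. -20. 127.  -3.  61. -45.] err 0.0 elb [-0.04  0.05  0.7 ] wr [ 0.27 -0.27  0.47] fore@x.3 [ 0.27 -0.27  0.47]
0 [ 0.29 -0.2   0.16] q [ 60. -13. -26. 131.  -7.  61. -58.] err 0.0 elb [-0.06  0.08  0.69] wr [ 0.29 -0.19  0.46] fore@x.3 [ 0.29 -0.19  0.46]
0 [ 0.31 -0.1   0.16] q [ 23. -16.  -8. 134.  -3.  62. -86.] err 0.2 elb [-0.12  0.03  0.68] wr [ 0.31 -0.09  0.46] fore@x.3 [ 0.3  -0.09  0.46]
0 [ 0.34  -0.01   0.155] q [  18.  -14.  -19.  133.   -5.   60. -107.] err 0.0 elb [-0.11  0.02  0.69] wr [ 0.33 -0.01  0.45] fore@x.3 [ 0.3  -0.    0.47]
2 [0.37 0.06 0.15] q [ 12. -11. -24. 131.  -5.  57. -99.] err 0.0 elb [-0.08 -0.    0.69] wr [0.35 0.06 0.45] fore@x.3 [0.3  0.05 0.48]
15 [0.42 0.15 0.15] q [  7.  -9. -29. 131.  -4.  42. -95.] err 0.0 elb [-0.07 -0.01  0.69] wr [0.34 0.13 0.44] fore@x.3 [0.3  0.12 0.46]
25 [0.46 0.25 0.13] q [  2.  -1. -34. 130.   2.  26. -96.] err 0.0 elb [-0.   -0.02  0.7 ] wr [0.34 0.19 0.4 ] fore@x.3 [0.3  0.17 0.43]
30 [0.52 0.33 0.12] q [  -9.   10.  -29.  123.   20.   20. -111.] err 0.0 elb [ 0.09 -0.    0.69] wr [0.39 0.25 0.37] fore@x.3 [0.3  0.17 0.47]
```

Run:
```python
from plan import *
plan([([.25,-.36,.22],pose(0,0),.8),([.27,-.28,.17],pose(0,0),.8),([.29,-.2,.16],pose(-5,0),.8)],wmax=8)
```

```text
6 rows
0.8 -0.0194 -0.0186 0.0364 0 -7.5 -0.1; 0.8 -0.0144 -0.0187 0.0385 0.1 -7.4 0; 0.8 0.0099 -0.04 0.0251 0 0 0; 0.8 0.01 -0.04 0.025 0 0 0; 0.8 0.01 -0.04 0.005 0 0 2.5; 0.8 0.0082 -0.0403 0.0051 -0.1 0 2.5
end [ 0.29 -0.2   0.16] [180.  -0.  -5.]
```

Request:
carry_out(increments="0.8 -0.0194 -0.0186 0.0364 0 -7.5 -0.1; 0.8 -0.0144 -0.0187 0.0385 0.1 -7.4 0; 0.8 0.0099 -0.04 0.0251 0 0 0; 0.8 0.01 -0.04 0.025 0 0 0; 0.8 0.01 -0.04 0.005 0 0 2.5; 0.8 0.0082 -0.0403 0.0051 -0.1 0 2.5")

```text
time_s: 2.68
tool_pos: [0.2883, -0.204, 0.1564]
tool_rot: [179.7, 0.2, -5.8]
force: [-0.0, -0.4, 0.0]
grip_width: 0.0693
```

```bash
python3 - <<'E'
from plan import *
st()
plan([([.315,-.1,.155],pose(-12,0),.8),([.34,-.01,.15],pose(-20,0),.8),([.37,.06,.15],pose(0,2),.8)],wmax=9)
E
python3 fit2.py
```

```text
2.675 q [ 60.1 -11.8 -26.7 130.2  -5.6  60.5 -59.1] p [ 0.2883 -0.204   0.1564] r [179.7   0.2  -5.8] F [-0.  -0.4  0. ] g 0.0693
7 rows
0.8 0.008 -0.0531 0.0003 0.2 0.1 3.1; 0.8 0.0051 -0.0534 0.0006 0.2 0.1 3.1; 0.8 0.0029 -0.0466 0.0025 0 0 4; 0.8 -0.0004 -0.0468 0.0025 0 0 4; 0.8 0.0014 -0.0253 0 0.1 0.7 -6.7; 0.8 0.0043 -0.025 0.0001 0.1 0.6 -6.7; 0.8 0.0073 -0.0243 0.0003 0.1 0.7 -6.6
end [0.37   0.0599 0.15  ] [180.  -2.  -0.]
[ 0.257  0.474 -0.015  0.5    0.013  0.307 -0.028 -0.034  0.004  0.004] 0.0020375198450468257
[ 0.228 -0.449  0.297] elbow [-0.042  0.017  0.73 ] wrist [ 0.135 -0.43   0.591]
[ 0.268 -0.398  0.3  ] elbow [-0.056  0.051  0.726] wrist [ 0.174 -0.373  0.593]
[ 0.288 -0.204  0.156] elbow [-0.08   0.064  0.721] wrist [ 0.265 -0.191  0.464]
```

Request:
carry_out(increments="0.8 0.008 -0.0531 0.0003 0.2 0.1 3.1; 0.8 0.0051 -0.0534 0.0006 0.2 0.1 3.1; 0.8 0.0029 -0.0466 0.0025 0 0 4; 0.8 -0.0004 -0.0468 0.0025 0 0 4")

```text
time_s: 3.18
tool_pos: [0.3434, -0.0077, 0.1513]
tool_rot: [-179.9, -0.3, -20.8]
force: [0.9, -0.5, -0.1]
grip_width: 0.0696
```

Run:
```python
from plan import *
st()
plan([([.37,.06,.15],pose(0,2),.8),([.42,.15,.15],pose(15,15),.8),([.46,.25,.14],pose(28,22),.8)],wmax=9)
```

```text
3.175 q [  47.5  -15.7  -44.5  131.3  -12.7   60.4 -100.4] p [ 0.3434 -0.0077  0.1513] r [-179.9   -0.3  -20.8] F [ 0.9 -0.5 -0.1] g 0.0696
8 rows
0.8 0.0003 -0.0242 0.0005 0.1 0.6 -6.9; 0.8 0.0031 -0.024 0.0005 0.1 0.5 -7; 0.8 0.0061 -0.0235 0.0007 0.1 0.6 -6.9; 0.8 0.0166 -0.03 0.0006 0.7 4.3 -5; 0.8 0.0191 -0.0284 0.0023 0.8 4.3 -4.9; 0.8 0.0212 -0.0267 0.0041 0.7 4.3 -5; 0.8 0.0299 -0.0431 0.0132 2.1 3.5 -6.2; 0.8 0.0334 -0.0391 0.0166 2 3.5 -6.1
end [0.46 0.25 0.14] [180. -22.  28.]
```

Request:
carry_out(increments="0.8 0.0003 -0.0242 0.0005 0.1 0.6 -6.9; 0.8 0.0031 -0.024 0.0005 0.1 0.5 -7; 0.8 0.0061 -0.0235 0.0007 0.1 0.6 -6.9; 0.8 0.0166 -0.03 0.0006 0.7 4.3 -5; 0.8 0.0191 -0.0284 0.0023 0.8 4.3 -4.9; 0.8 0.0212 -0.0267 0.0041 0.7 4.3 -5; 0.8 0.0299 -0.0431 0.0132 2.1 3.5 -6.2; 0.8 0.0334 -0.0391 0.0166 2 3.5 -6.1")

```text
time_s: 4.18
tool_pos: [0.4625, 0.2523, 0.1414]
tool_rot: [179.8, -22.5, 28.9]
force: [0.6, -1.9, -0.9]
grip_width: 0.0693
```

```bash
python3 - <<'E'
from plan import *
st()
import cv2
for n in("wrist","top"):
    p=read_camera(n);cv2.imwrite(f'pics/{n}2.png',p['img'])
E
python3 fit2.py
```

```text
4.175 q [ 34.3   2.7 -66.4 124.5   7.   32.1 -97.8] p [0.4625 0.2523 0.1414] r [179.8 -22.5  28.9] F [ 0.6 -1.9 -0.9] g 0.0693
[ 0.234  0.478 -0.012  0.5    0.013  0.292 -0.023 -0.047  0.012  0.012] 0.005317062985505994
[ 0.288 -0.204  0.156] elbow [-0.085  0.052  0.705] wrist [ 0.264 -0.197  0.447]
[ 0.343 -0.008  0.151] elbow [-0.103  0.05   0.701] wrist [ 0.322 -0.018  0.446]
[0.463 0.252 0.141] elbow [ 0.034 -0.06   0.71 ] wrist [0.358 0.174 0.408]
```

View pics/wrist2.png

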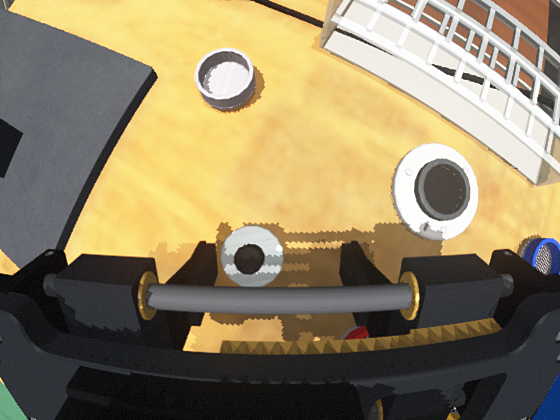

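View pics/top2.png

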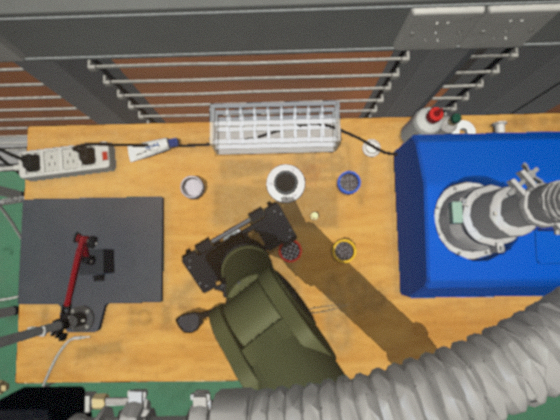

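```bash
cat > h2.py <<'E'
from h import *
import h
def projw(p,P):
    T=np.linalg.inv(p['world_from_camera']); c=P@T[:3,:3].T+T[:3,3]
    rr=np.hypot(c[:,0],c[:,1]); th=np.arctan2(rr,c[:,2]); k=th/np.maximum(rr,1e-9)
    return np.c_[p['fx']*c[:,0]*k+p['cx'],p['fy']*c[:,1]*k+p['cy']]
def rayw(p,uv):
    a=(uv[0]-p['cx'])/p['fx'];b=(uv[1]-p['cy'])/p['fy'];t=np.hypot(a,b);s=np.sin(t)/max(t,1e-9)
    W=p['world_from_camera'];return W[:3,3],W[:3,:3]@np.array([a*s,b*s,np.cos(t)])
pj,ry=h.proj,h.ray
h.proj=lambda p,P:(projw if p.get('_w') else pj)(p,P)
h.ray=lambda p,uv:(rayw if p.get('_w') else ry)(p,uv)
proj=h.proj;ray=h.ray
def see(read_camera,masks_of,names,z={},cam='wrist',fn=None,minc=.3):
    p=read_camera(cam); img=p['img'].copy(); out={}
    q=dict(p); q['_w']=cam=='wrist'
    for k in names:
        for r in masks_of(k,p)[:2]:
            if r['confidence']<minc: continue
            x,A,Am,c=locate(q,k,r['pixels'],z.get(k,0.))
            print(cam,k,round(r['confidence'],2),x.round(4),'area',round(A),Am,c.round(1))
            out.setdefault(k,x)
            for u in h.sil(q,k,x): cv2.circle(img,(int(round(u[0])),int(round(u[1]))),0,(0,255,0),-1)
    if fn: cv2.imwrite('pics/'+fn,img)
    return q,out
E
python3 - <<'E'
from cell import *
from h2 import *
see(read_camera,masks_of,['pan','shaker_base','lid'],fn='w3.png')
print(get_obs()['time_s'])
E
```

```text
wrist pan 0.71 [0.5877 0.3704 0.    ] area 3079 3018.0 [231.9  78.9]
wrist shaker_base 0.78 [0.5945 0.1699 0.    ] area 6942 6563.0 [440.6 193.7]
4.475
```

View pics/w3.png

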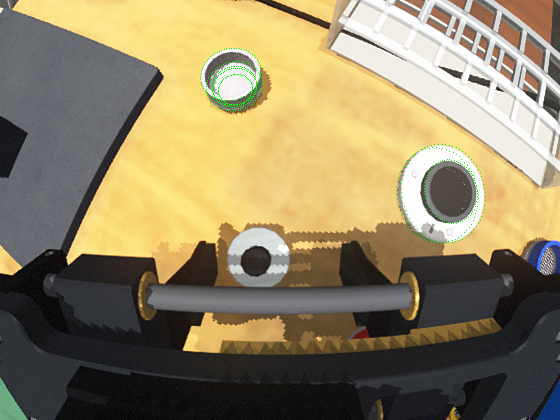

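Run:
```python
from plan import *
st()
Q=pose(32,28); g=G(.588,.3704,.025,Q)
pre=g-Q.apply([0,0,.06])
plan([(pre,Q,.8),(g,Q,.8,.03)])
```

```text
4.475 q [ 34.3   2.6 -66.2 124.6   6.5  32.3 -97.6] p [0.4612 0.2505 0.1406] r [179.9 -22.2  28.7] F [ 0.3 -0.4  1.2] g 0.0697
6 rows
0.8 0.0338 -0.0138 0.0201 0.5 1.9 -1; 0.8 0.0334 -0.013 0.0214 0.5 2 -1; 0.8 0.0328 -0.0123 0.0226 0.5 1.9 -1; 0.8 0 0 0.02 0 0 0; 0.8 0 0 0.02 0 0 0; 0.8 0 0 0.02 0 0 0
end [0.5677 0.3577 0.07  ] [-180.  -28.   32.]
```

Request:
carry_out(increments="0.8 0.0338 -0.0138 0.0201 0.5 1.9 -1; 0.8 0.0334 -0.013 0.0214 0.5 2 -1; 0.8 0.0328 -0.0123 0.0226 0.5 1.9 -1; 0.8 0 0 0 0 0 0")

```text
time_s: 4.97
tool_pos: [0.5489, 0.333, 0.1242]
tool_rot: [179.1, -28.0, 31.6]
force: [-0.2, -0.6, -0.4]
grip_width: 0.0695
```

Run:
```python
from plan import *
from h2 import *
st()
see(read_camera,masks_of,['pan'],fn='w4.png')
Q=pose(32,28); g=G(.588,.3704,.025,Q)
plan([(g,Q,.8,.03)])
```

```text
4.975 q [  13.1   20.4  -53.6  114.7   40.    29.7 -124.5] p [0.5489 0.333  0.1242] r [179.1 -28.   31.6] F [-0.2 -0.6 -0.4] g 0.0695
wrist pan 0.77 [0.5877 0.3706 0.    ] area 4053 3946.0 [258.3 231. ]
3 rows
0.8 0.0006 -0.0045 0.0207 0.4 0 -0.1; 0.8 0.0007 -0.0043 0.0206 0.4 0 -0.2; 0.8 0.0006 -0.0042 0.0208 0.4 0.1 -0.1
end [0.5677 0.3577 0.07  ] [180. -28.  32.]
```

View pics/w4.png

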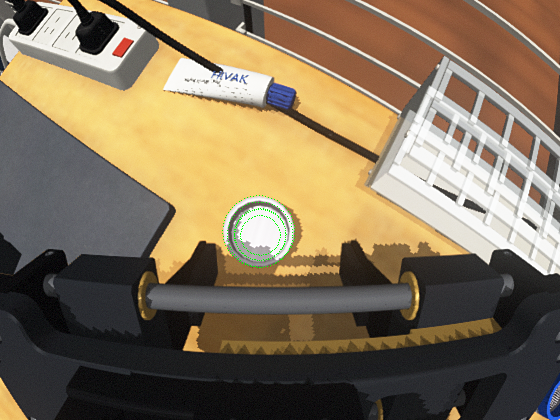

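Request:
carry_out(increments="0.8 0.0006 -0.0045 0.0207 0.4 0 -0.1; 0.8 0.0007 -0.0043 0.0206 0.4 0 -0.2; 0.8 0.0006 -0.0042 0.0208 0.4 0.1 -0.1", force=20)

```text
time_s: 5.45
tool_pos: [0.5702, 0.3514, 0.0725]
tool_rot: [179.5, -28.2, 31.7]
force: [0.2, 0.0, 0.5]
grip_width: 0.0698
```

Run:
```python
from plan import *
st()
Q=pose(32,28); g=G(.588,.3704,.025,Q)
plan([(g,Q,.8,.03)])
```

```text
5.45 q [   4.6   27.   -45.5  112.7   49.8   26.3 -132.5] p [0.5702 0.3514 0.0725] r [179.5 -28.2  31.7] F [0.2 0.  0.5] g 0.0698
1 rows
0.8 -0.0001 -0.0067 0.0026 0.6 -0.2 -0.2
end [0.5677 0.3577 0.0701] [-180.  -28.   32.]
```

Request:
carry_out(increments="0.8 -0.0001 -0.0067 0.0026 0.6 -0.2 -0.2; 0.45 0 0 0 0 0 0; 0.3 0 0 0 0 0 0; 0.3 0 0 0 0 0 0", force=20)

```text
time_s: 5.95
tool_pos: [0.5678, 0.3542, 0.0721]
tool_rot: [179.8, -28.0, 31.8]
force: [-0.5, -0.1, 0.0]
grip_width: 0.0478
```

Run:
```python
from plan import *
from ik import *
st()
q=np.array(D[-1][0])
for P,l,y in (((.55,.3,.14),28,28),((.57,.2,.14),28,20),((.56,.16,.1),28,16)):
    q=show(P,pose(y,l),q)
```

```text
5.95 q [   4.8   27.1  -45.9  112.7   49.4   26.5 -132.2] p [0.5678 0.3542 0.0721] r [179.8 -28.   31.8] F [-0.5 -0.1  0. ] g 0.0478
[0.55 0.3  0.14] q [  19.   17.  -56.  116.   34.   30. -120.] err 0.0 elb [ 0.15 -0.07  0.67] wr [0.43 0.23 0.39] fore@x.3 [0.3  0.1  0.52]
[0.57 0.2  0.14] q [  30.   13.  -56.  119.   27.   28. -114.] err 0.0 elb [ 0.11 -0.08  0.68] wr [0.44 0.15 0.39] fore@x.3 [0.3  0.05 0.51]
[0.56 0.16 0.1 ] q [  28.   14.  -50.  123.   33.   22. -121.] err 0.0 elb [ 0.11 -0.08  0.68] wr [0.43 0.12 0.35] fore@x.3 [0.3  0.04 0.48]
```

Run:
```python
from plan import *
Q=pose(16,28)
plan([([.564,.345,.106],pose(31,28),.3,.04),([.5703,.1626,.106],Q,.3,.045)],wmax=9)
```

```text
6 rows
0.3 0.0088 0.0059 -0.0337 -0.2 0 0.7; 0.3 -0.0157 0.0319 -0.0083 -1.4 0 2.7; 0.3 -0.0141 0.0328 -0.0075 -1.4 0 2.6; 0.3 -0.0126 0.0336 -0.0067 -1.4 0 2.7; 0.3 -0.0111 0.0343 -0.0059 -1.4 0 2.6; 0.3 -0.0094 0.0349 -0.0051 -1.5 0 2.7
end [0.5703 0.1626 0.1061] [180. -28.  16.]
```

Request:
carry_out(increments="0.3 0.0088 0.0059 -0.0337 -0.2 0 0.7; 0.3 -0.0157 0.0319 -0.0083 -1.4 0 2.7; 0.3 -0.0141 0.0328 -0.0075 -1.4 0 2.6; 0.3 -0.0126 0.0336 -0.0067 -1.4 0 2.7; 0.3 -0.0111 0.0343 -0.0059 -1.4 0 2.6; 0.3 -0.0094 0.0349 -0.0051 -1.5 0 2.7; 0.3 0 0 0 0 0 0")

```text
time_s: 6.82
tool_pos: [0.5686, 0.1557, 0.1084]
tool_rot: [179.7, -28.0, 15.6]
force: [0.3, 1.3, -1.2]
grip_width: 0.0482
```

Run:
```python
from plan import *
from h2 import *
st()
z=get_obs()['tool_pos'][2]-.0721;print(z)
see(read_camera,masks_of,['pan','shaker_base'],z={'pan':z},fn='w5.png')
see(read_camera,masks_of,['pan','shaker_base'],z={'pan':z},cam='top',fn='t5.png')
see(read_camera,masks_of,['pan','shaker_base'],z={'pan':z},cam='side',fn='s5.png')
```

```text
6.825 q [  30.7   14.1  -52.7  122.1   32.7   24.1 -120. ] p [0.5686 0.1557 0.1084] r [179.7 -28.   15.6] F [ 0.3  1.3 -1.2] g 0.0482
0.0363132407081076
wrist pan 0.79 [0.5992 0.1642 0.0363] area 7164 4656.0 [278.2 261. ]
wrist shaker_base 0.85 [0.6098 0.1779 0.    ] area 12049 2823.0 [262.7 242.1]
top pan 0.58 [0.6069 0.1696 0.0363] area 486 121.0 [285.  172.3]
side pan 0.66 [0.5697 0.1719 0.0363] area 605 97.0 [299.8 175.8]
side shaker_base 0.62 [0.5803 0.1893 0.    ] area 1247 418.0 [292.4 188.4]
```

View pics/w5.png

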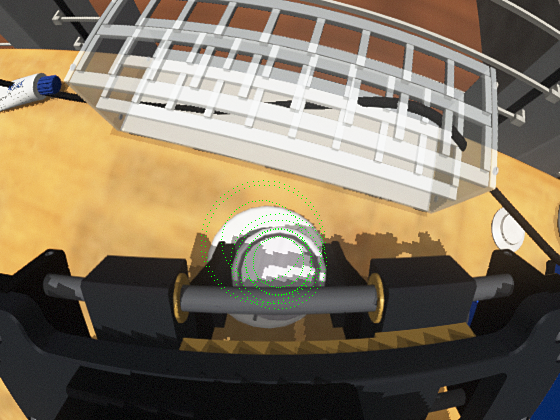

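View pics/s5.png

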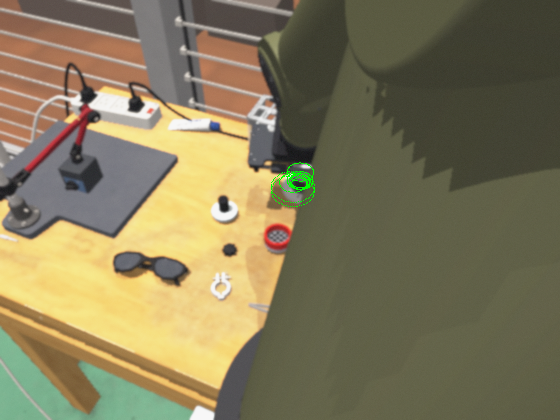

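```bash
cat > ov.py <<'E'
from h2 import *
import h
def overlay(p,items,fn,crop=None,s=1,rings=True):
    img=p['img'].copy(); 
    if crop: x0,y0,x1,y1=crop
    else: x0,y0,x1,y1=0,0,560,420
    im=cv2.resize(img[y0:y1,x0:x1],None,fx=s,fy=s,interpolation=cv2.INTER_CUBIC)
    for name,pos,col in items:
        for u in h.sil(p,name,np.array(pos)): cv2.circle(im,(int((u[0]-x0+.5)*s),int((u[1]-y0+.5)*s)),1,col,-1)
    cv2.imwrite('pics/'+fn,im)
E
python3 - <<'E'
from cell import *
from ov import *
p=read_camera('wrist');p['_w']=True
overlay(p,[('pan',(.5934,.1626,.0363),(0,255,0)),('shaker_base',(.5945,.1698,0),(0,0,255))],'o1.png',(180,180,380,340),4)
E
```

```text
(no output)
```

View pics/o1.png

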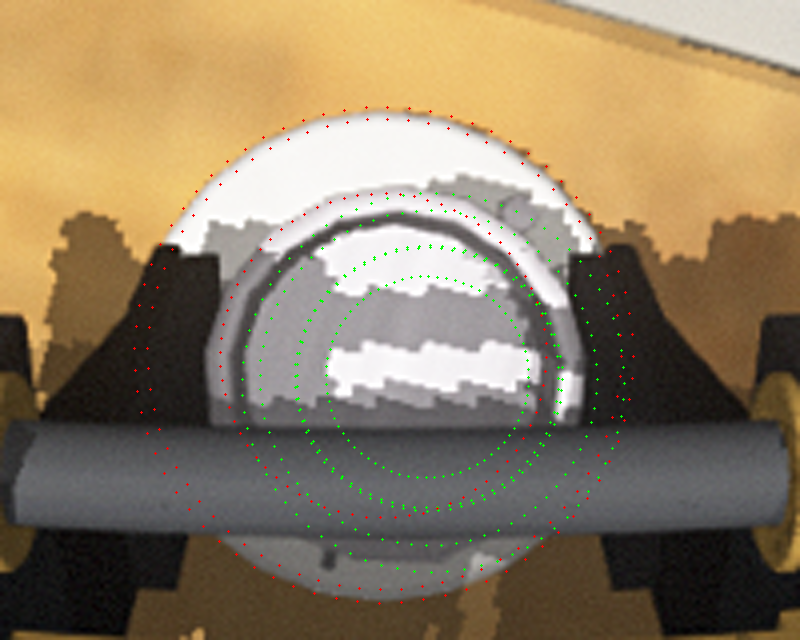

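Run:
```python
from plan import *
from ov import *
st()
o=get_obs();Q=R.from_euler('xyz',o['tool_rot'],degrees=True)
c=o['tool_pos']+.0257*np.r_[Q.apply([1,0,0])[:2]/np.cos(np.radians(28)),0]; z=o['tool_pos'][2]-.0721
print(c,z)
p=read_camera('wrist');p['_w']=True
overlay(p,[('pan',(c[0],c[1],z),(0,255,0)),('shaker_base',(.5945,.1698,0),(0,0,255))],'o2.png',(180,180,380,340),4)
```

```text
7.325 q [  30.4   14.3  -52.8  122.    32.7   24.1 -120. ] p [0.5685 0.1603 0.1088] r [179.9 -28.1  15.9] F [ 0.2 -0.2 -1. ] g 0.0482
[0.59319741 0.16730929 0.10878569] 0.03668569041106001
```

View pics/o2.png

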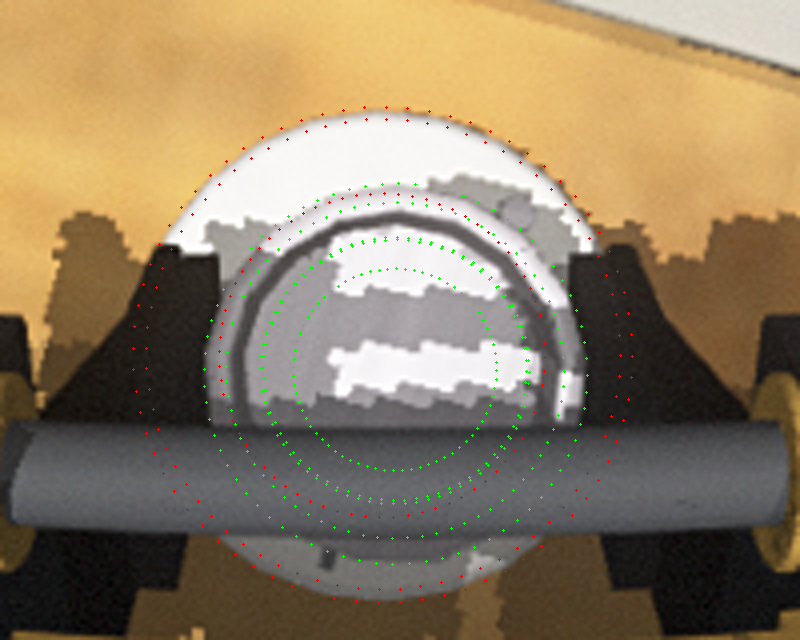

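Run:
```python
from plan import *
o=get_obs();p=o['tool_pos'];Q=pose(16,28)
a=p+[.0016,.0025,-.011]
plan([(a,Q,.3),(a+[0,0,-.011],Q,.3,.006)])
```

```text
3 rows
0.3 -0.0032 -0.002 0.0107 0.2 -0.1 -0.1; 0.3 -0.0026 0 0.0049 0 0 0; 0.3 -0.0026 0 0.0049 0 0 0
end [0.5701 0.1626 0.0867] [-180.  -28.   16.]
```

Request:
carry_out(increments="0.3 -0.0032 -0.002 0.0107 0.2 -0.1 -0.1; 0.3 0 0 0 0 0 0; 0.3 -0.0026 0 0.0049 0 0 0; 0.3 -0.0026 0 0.0049 0 0 0; 0.3 0 0 0 0 0 0")

```text
time_s: 8.0
tool_pos: [0.5707, 0.1632, 0.0867]
tool_rot: [-180.0, -28.1, 16.0]
force: [2.3, 0.3, -3.9]
grip_width: 0.0484
```

Run:
```python
from plan import *
from ov import *
p=read_camera('wrist');p['_w']=True
st()
o=get_obs();Q=R.from_euler('xyz',o['tool_rot'],degrees=True)
c=o['tool_pos']+.0257*np.r_[Q.apply([1,0,0])[:2]/np.cos(np.radians(28)),0]; z=o['tool_pos'][2]-.0721
print(c,z)
overlay(p,[('pan',(c[0],c[1],z),(0,255,0)),('shaker_base',(.5945,.1698,0),(0,0,255))],'o3.png',(180,180,380,340),4)
```

```text
8.05 q [  26.1   16.6  -48.7  122.4   38.1   22.1 -124.9] p [0.5707 0.1631 0.0867] r [-180.  -28.   16.] F [ 1.2  0.1 -3.4] g 0.0481
[0.59540384 0.17021893 0.08674432] 0.014644322635607832
```

View pics/o3.png

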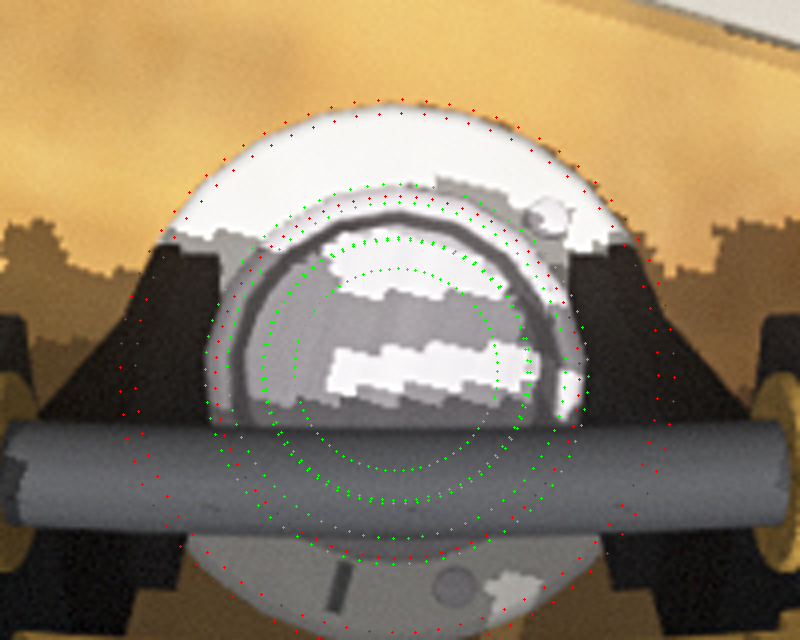

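Request:
carry_out(increments="0.3 -0.0012 0 0.0022 0 0 0; 0.3 0 0 0 0 0 0")

```text
time_s: 8.3
tool_pos: [0.5712, 0.1635, 0.0858]
tool_rot: [179.9, -28.1, 16.1]
force: [-3.5, -0.8, 3.1]
grip_width: 0.0486
```

Run:
```python
from plan import *
st()
```

```text
8.3 q [  25.6   16.6  -48.3  122.4   38.7   22.  -125.5] p [0.5712 0.1635 0.0858] r [179.9 -28.1  16.1] F [-3.5 -0.8  3.1] g 0.0486
```

Request:
carry_out(increments="0.8 0 0 0 0 0 0; 0.8 0 0 0 0 0 0; 0.8 0 0 -0.03 0 0 0; 0.8 0 0 -0.04 0 0 0; 0.8 0 0 0 0 0 0")

```text
time_s: 8.93
tool_pos: [0.54, 0.1537, 0.1492]
tool_rot: [180.0, -28.2, 15.9]
force: [0.9, -0.3, -0.4]
grip_width: 0.0694
```

Run:
```python
from plan import *
from ov import *
p=read_camera('wrist');p['_w']=True
st()
overlay(p,[('pan',(.595,.17,.014),(0,255,0)),('fine_sieve',(.5908,.0362,0),(0,0,255))],'o4.png')
see(read_camera,masks_of,['pan','shaker_base','fine_sieve'],z={'pan':.014})
```

```text
8.975 q [  44.7    5.6  -65.   123.9   14.8   26.2 -104.7] p [0.5397 0.1538 0.1481] r [-180.   -28.1   16. ] F [ 0.3 -0.2 -0.9] g 0.0695
wrist pan 0.8 [0.5956 0.1707 0.014 ] area 3699 3661.0 [277.2 224.8]
wrist shaker_base 0.65 [0.5899 0.1687 0.    ] area 8664 4864.0 [277.7 237.6]
wrist fine_sieve 0.59 [0.6109 0.0393 0.    ] area 2923 194.0 [434.6 252.3]
```

View pics/o4.png

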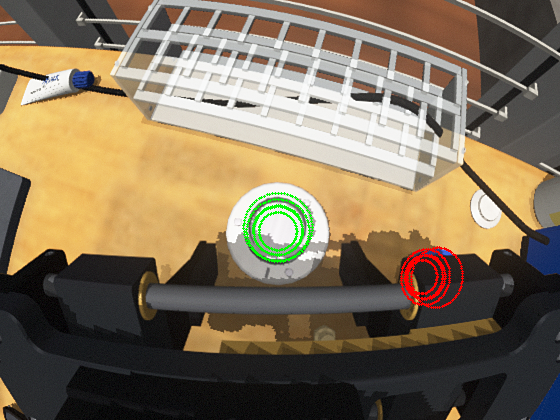

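Run:
```python
from plan import *
from ik import *
for l,y in((35,-35),(40,-35),(38,-33)):
    Q=pose(y,l); g=G(.591,.0362,.025,Q); q=show(g-Q.apply([0,0,.07]),Q); q=show(g,Q,q)
Q=pose(-33,38); g=G(.591,.0362,.025,Q)
plan([(g-Q.apply([0,0,.08]),Q,.8),(g,Q,.8,.04)],wmax=9)
```

```text
[0.534 0.076 0.124] q [ -87.   22.   71.  124.   11.   30. -154.] err 3.3 elb [0.02 0.16 0.67] wr [0.41 0.16 0.36] fore@x.3 [0.3  0.16 0.44]
[0.567 0.053 0.067] q [ -74.   30.   61.  124.    7.   19. -153.] err 0.0 elb [0.08 0.21 0.64] wr [0.43 0.14 0.29] fore@x.3 [0.3  0.17 0.42]
[0.527 0.081 0.118] q [  63.  -10.  -79.  133.   21.   20. -154.] err 30.9 elb [-0.03  0.05  0.69] wr [0.35 0.1  0.37] fore@x.3 [0.3  0.09 0.41]
[0.564 0.055 0.064] q [ -80.   37.   66.  126.    4.   15. -154.] err 0.0 elb [0.06 0.26 0.61] wr [0.41 0.15 0.28] fore@x.3 [0.3  0.19 0.38]
[0.529 0.077 0.12 ] q [  63.   -7.  -79.  132.   24.   22. -154.] err 26.8 elb [-0.02  0.03  0.7 ] wr [0.36 0.1  0.37] fore@x.3 [0.3  0.09 0.42]
[0.565 0.053 0.065] q [ -77.   33.   63.  126.    8.   15. -154.] err 0.0 elb [0.07 0.23 0.63] wr [0.41 0.14 0.28] fore@x.3 [0.3  0.17 0.4 ]
9 rows
0.8 -0.0066 0.0114 -0.0002 -4.5 1.6 6.9; 0.8 -0.0052 0.0122 0.0006 -4.5 1.6 6.9; 0.8 -0.0038 0.0126 0.0015 -4.5 1.6 6.8; 0.8 -0.0023 0.0128 0.0024 -4.5 1.5 6.9; 0.8 -0.0008 0.0128 0.0033 -4.5 1.6 6.9; 0.8 0.0006 0.0125 0.0043 -4.5 1.6 6.9; 0.8 0 0 0.0267 0 0 0; 0.8 0 0 0.0266 0 0 0; 0.8 0 -0.0001 0.0267 0 0 0
end [0.5647 0.0533 0.0652] [180. -38. -33.]
```

Request:
carry_out(increments="0.8 0 0 0 0 0 -10.5; 0.8 0 0 0 0 0 -10.5; 0.8 0 0 0 0 0 -10.5; 0.8 0 0 0 0 0 -10.5; 0.8 0 0 0 0 0 -10.5; 0.8 0 0 0 0 0 -10.5; 0.8 0 0 0 0 0 -10.5; 0.8 0 0 0 0 0 -10.5; 0.8 0 0 0 0 0 -10.5; 0.8 0 0 0 0 0 -10.5; 0.8 0 0 0 0 0 -10.5; 0.8 0 0 0 0 0 -10.5; 0.8 0 0 0 0 0 -10.5; 0.8 0 0 0 0 0 -10")

```text
time_s: 10.92
tool_pos: [0.5309, 0.1736, 0.1341]
tool_rot: [164.0, 22.2, 163.8]
force: [-0.1, -0.2, -0.2]
grip_width: 0.0693
```

Run:
```python
from plan import *
from ik import *
st()
q=np.array(get_obs()['qpos'])
for l,y in((-35,147),(-38,147)):
    Q=pose(y,l); g=G(.591,.0362,.025,Q); q=show(g-Q.apply([0,0,.08]),Q,q); q=show(g,Q,q)
plan([(g-Q.apply([0,0,.08]),Q,.8),(g,Q,.8,.04)],wmax=9)
```

```text
10.925 q [ 53.6  14.7 -78.4 124.   31.1  28.6  31.7] p [0.5309 0.1736 0.1341] r [164.   22.2 163.8] F [-0.1 -0.2 -0.2] g 0.0693
[0.528 0.077 0.132] q [ 38.  11. -67. 126.  60.  48. -12.] err 0.0 elb [ 0.09 -0.08  0.68] wr [0.39 0.16 0.36] fore@x.3 [0.3  0.09 0.46]
[0.566 0.052 0.067] q [ 32.  24. -58. 124.  77.  49. -21.] err 0.0 elb [ 0.18 -0.12  0.65] wr [0.43 0.13 0.3 ] fore@x.3 [0.3  0.   0.48]
[0.523 0.08  0.128] q [ 34.  11. -64. 127.  65.  48. -17.] err 0.0 elb [ 0.09 -0.07  0.68] wr [0.38 0.17 0.35] fore@x.3 [0.3  0.11 0.44]
[0.565 0.053 0.065] q [ 29.  24. -56. 125.  81.  50. -26.] err 0.0 elb [ 0.18 -0.11  0.65] wr [0.42 0.14 0.29] fore@x.3 [0.3  0.02 0.47]
7 rows
0.8 -0.0038 -0.023 -0.0033 6.1 -4.4 3.1; 0.8 -0.0052 -0.0229 -0.0006 6 -4.5 3.1; 0.8 -0.0063 -0.0225 0.0023 6.1 -4.4 3.1; 0.8 -0.0073 -0.0217 0.0052 6.1 -4.4 3; 0.8 0 0 0.0267 0 0 0; 0.8 0 0 0.0266 0 0 0; 0.8 0 0 0.0267 0 0 0
end [0.5646 0.0533 0.0652] [-179.9   38.   147.1]
```

Request:
carry_out(increments="0.8 -0.0038 -0.023 -0.0033 6.1 -4.4 3.1; 0.8 -0.0052 -0.0229 -0.0006 6 -4.5 3.1")

```text
time_s: 11.18
tool_pos: [0.5267, 0.1273, 0.1292]
tool_rot: [172.3, 29.5, 154.9]
force: [0.2, -0.2, 0.0]
grip_width: 0.0696
```

Run:
```python
from plan import *
st()
Q=pose(147,-38);g=G(.591,.0362,.025,Q)
plan([(g-Q.apply([0,0,.08]),Q,.8),(g,Q,.8,.04)],wmax=9)
```

```text
11.175 q [ 37.9   7.1 -64.8 126.6  46.6  32.9   5.7] p [0.5267 0.1273 0.1292] r [172.3  29.5 154.9] F [ 0.2 -0.2  0. ] g 0.0696
5 rows
0.8 -0.0071 -0.0225 0.0016 6.1 -4.5 3; 0.8 -0.0081 -0.0218 0.0045 6 -4.4 3; 0.8 0 0 0.0267 0 0 0; 0.8 0 0 0.0266 0 0 0; 0.8 0 0 0.0267 0 0 0
end [0.5647 0.0533 0.0652] [180.  38. 147.]
```

Good; q3 is relaxing. Go to the pre-grasp and look.

Request:
carry_out(increments="0.8 -0.0071 -0.0225 0.0016 6.1 -4.5 3; 0.8 -0.0081 -0.0218 0.0045 6 -4.4 3; 0.8 0 0 0 0 0 0; 0.8 0 0 0.01 0 0 0; 0.8 0 0 0 0 0 0")

```text
time_s: 11.8
tool_pos: [0.5271, 0.083, 0.1158]
tool_rot: [-179.9, 37.8, 147.8]
force: [-0.2, -0.3, 0.7]
grip_width: 0.0692
```

Run:
```python
from plan import *
from ov import *
p=read_camera('wrist');p['_w']=True
st()
overlay(p,[('fine_sieve',(.5908,.0362,0),(0,0,255))],'o5.png')
see(read_camera,masks_of,['fine_sieve','coarse_sieve','lid','medium_sieve'])
Q=pose(147,-38);g=G(.591,.0362,.025,Q)
plan([(g,Q,.8,.04)],wmax=9)
p=read_camera('top')
cv2.imwrite('pics/t6.png',p['img'])
```

```text
11.85 q [ 25.9  13.  -58.  127.1  67.1  48.6 -20.4] p [0.5273 0.0833 0.1164] r [-179.9   37.8  147.8] F [ 0.6  0.5 -0.2] g 0.0696
wrist fine_sieve 0.82 [0.5909 0.036  0.    ] area 3594 3602.0 [269.  224.9]
wrist medium_sieve 0.89 [0.4459 0.0512 0.    ] area 9532 9625.0 [121.1  72.5]
2 rows
0.8 -0.0024 -0.0022 0.035 0.2 0 0.3; 0.8 -0.0023 -0.0021 0.035 0.1 0 0.2
end [0.5647 0.0533 0.0651] [-180.   38.  147.]
```

View pics/o5.png

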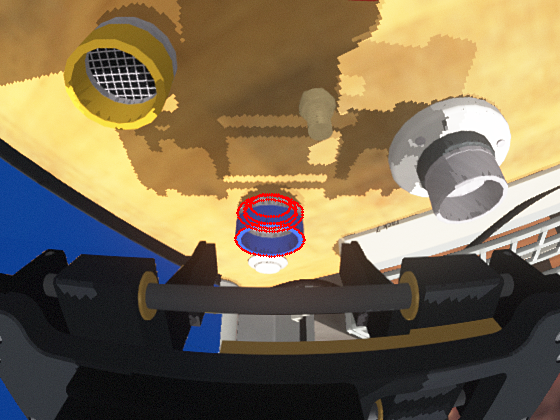

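View pics/t6.png

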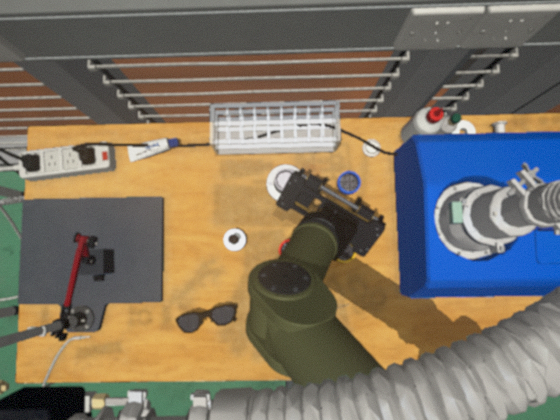

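Request:
carry_out(increments="0.8 -0.0024 -0.0022 0.035 0.2 0 0.3; 0.8 -0.0023 -0.0021 0.03 0.1 0 0.2; 0.8 0 0 0 0 0 0")

```text
time_s: 12.52
tool_pos: [0.5642, 0.0542, 0.0698]
tool_rot: [179.9, 38.2, 147.0]
force: [0.2, 1.1, -0.2]
grip_width: 0.0695
```

Run:
```python
from plan import *
st()
Q=pose(147,-38);g=G(.591,.0362,.025,Q)
plan([(g,Q,.8,.04)],wmax=9)
```

```text
12.525 q [ 23.5  22.4 -51.5 125.5  79.5  48.7 -27.1] p [0.5642 0.0542 0.0698] r [179.9  38.2 147. ] F [ 0.2  1.1 -0.2] g 0.0695
1 rows
0.8 0.0021 -0.0005 0.0042 0.1 0.2 0
end [0.5647 0.0533 0.0652] [180.  38. 147.]
```

Request:
carry_out(increments="0.8 0.0021 -0.0005 0.0035 0.1 0.2 0; 0.45 0 0 0 0 0 0; 0.3 0 0 0 0 0 0; 0.3 0 0 0 0 0 0", force=20)

```text
time_s: 13.02
tool_pos: [0.5642, 0.0556, 0.0682]
tool_rot: [179.9, 38.1, 147.0]
force: [0.1, 0.4, -1.3]
grip_width: 0.0477
```

Run:
```python
from plan import *
from ov import *
p=read_camera('wrist');p['_w']=True
st()
o=get_obs();P=o['tool_pos'];Q=R.from_euler('xyz',o['tool_rot'],degrees=True)
g=P+Q.apply([0,0,.051]);print('grasp pt',g)
overlay(p,[('fine_sieve',(g[0],g[1],0),(0,255,0)),('fine_sieve',(.5909,.036,0),(0,0,255))],'o6.png',(180,160,380,310),4)
```

```text
13.075 q [ 23.4  22.6 -51.5 125.4  79.8  48.7 -27.3] p [0.5642 0.0557 0.0682] r [179.9  38.1 147.1] F [-0.3 -0.4  0.5] g 0.0468
grasp pt [0.59068426 0.03870508 0.02803731]
```

View pics/o6.png

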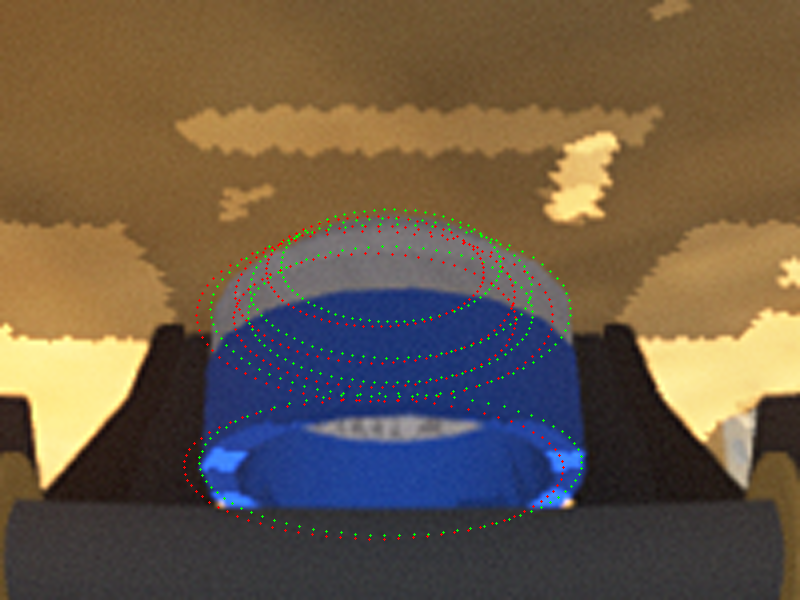

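Run:
```python
from plan import *
from ik import *
q=np.array(get_obs()['qpos'])
def tcp(x,y,z,yaw,l,off=.0016,h=.0682,l0=38.1):
    f=np.radians(yaw+180); L=np.radians(l)
    return np.array([x,y,z])+[-(.051*np.sin(L)+off)*np.cos(f),-(.051*np.sin(L)+off)*np.sin(f),h-.051*np.cos(np.radians(l0))+.051*np.cos(L)]
w=[]
a=get_obs()['tool_pos']+[-.012,.012,.055]; w.append((a,pose(147,-38),.3))
b=tcp(.5955,.1705,.052,185,35); w.append((b,pose(185,-35),.3,.04))
for P,Q,*_ in w: q=show(P,Q,q)
plan(w,wmax=8)
```

```text
[0.552 0.068 0.123] q [ 27.  14. -56. 125.  67.  48. -18.] err 0.0 elb [ 0.12 -0.07  0.7 ] wr [0.4  0.16 0.35] fore@x.3 [0.3  0.08 0.48]
[0.565 0.168 0.122] q [ 40.  16. -69. 125.  65.  28.  17.] err 0.0 elb [ 0.12 -0.1   0.69] wr [0.4  0.15 0.36] fore@x.3 [0.3  0.06 0.48]
6 rows
0.3 -0.0209 0.0037 -0.0535 0.2 0.1 0; 0.3 0.0071 0.0182 -0.0052 -4.5 0.6 -6.1; 0.3 0.0051 0.0191 -0.0037 -4.6 0.6 -6.1; 0.3 0.0031 0.0198 -0.0021 -4.5 0.5 -6.1; 0.3 0.001 0.0202 -0.0005 -4.5 0.6 -6.1; 0.3 -0.0012 0.0201 0.0011 -4.5 0.6 -6.1
end [0.5647 0.1678 0.1219] [-180.   35. -175.]
```

Request:
carry_out(increments="0.3 -0.0104 0.0018 -0.0268 0.1 0 0; 0.3 -0.0104 0.0018 -0.0268 0.1 0 0; 0.3 0.0071 0.0182 -0.0052 -4.5 0.6 -6.1; 0.3 0.0051 0.0191 -0.0037 -4.6 0.6 -6.1; 0.3 0.0031 0.0198 -0.0021 -4.5 0.5 -6.1; 0.3 0.001 0.0202 -0.0005 -4.5 0.6 -6.1; 0.3 -0.0012 0.0201 0.0011 -4.5 0.6 -6.1; 0.3 0 0 0 0 0 0; 0.3 0 0 0 0 0 0")

```text
time_s: 14.2
tool_pos: [0.5612, 0.1709, 0.1229]
tool_rot: [-179.6, 34.9, -173.7]
force: [-0.1, -0.5, -1.6]
grip_width: 0.0473
```

```bash
cat > chk.py <<'E'
from plan import *
from ov import *
def chk(name,off,h,tgt,tname,fn,l0,crop=(160,120,400,300),s=3.3,yawtgt=None,lean=None):
    p=read_camera('wrist');p['_w']=True
    st(); o=get_obs();P=o['tool_pos'];Q=R.from_euler('xyz',o['tool_rot'],degrees=True)
    g=P+Q.apply([0,0,.051]); f=Q.apply([0,0,1])[:2]; f/=np.linalg.norm(f)
    c=np.r_[g[:2]+off*f, g[2]-(h-.051*np.cos(np.radians(l0)))]
    print(name,'at',c.round(4),'need',(np.array(tgt)-c).round(4))
    overlay(p,[(name,c,(0,255,0)),tname],fn,crop,s)
    return p,c
E
python3 - <<'E'
from chk import *
p,c=chk('fine_sieve',.0016,.0682,(.5955,.1705,.036),('pan',(.5955,.1705,.014),(0,0,255)),'o7.png',38.1)
E
```

```text
14.25 q [ 37.4  14.3 -65.7 125.7  62.3  26.4  20.2] p [0.5612 0.171  0.123 ] r [-179.6   35.  -173.7] F [ 0.3 -0.5 -1.8] g 0.0469
fine_sieve at [0.5919 0.174  0.0531] need [ 0.0036 -0.0035 -0.0171]
```

View pics/o7.png

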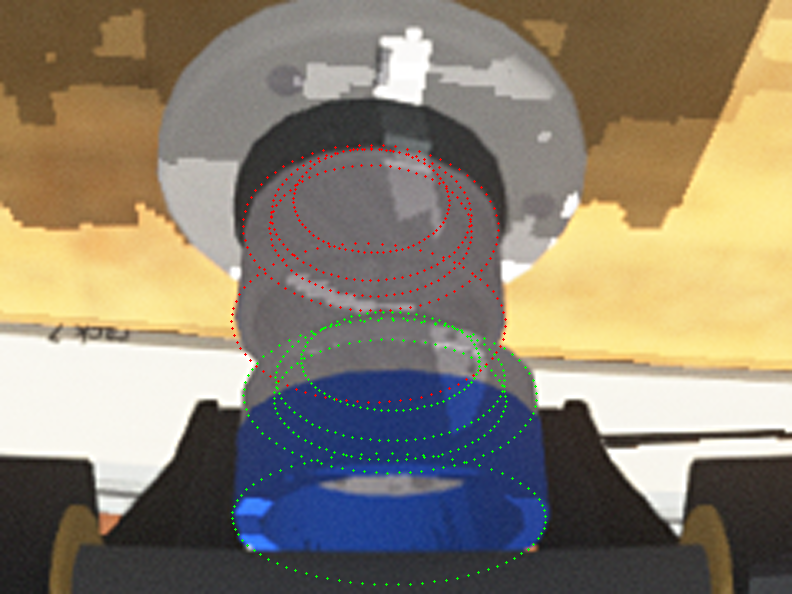

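Run:
```python
from plan import *
o=get_obs();p=o['tool_pos'];Q=R.from_euler('xyz',o['tool_rot'],degrees=True)
a=p+[.0036,-.0033,-.005]
plan([(a,Q,.3),(a+[0,0,-.013],Q,.3,.007)])
```

```text
3 rows
0.3 0.0002 -0.0036 0.006 0 0 0; 0.3 0.0037 0 0.0053 0 0 0; 0.3 0.0038 0 0.0053 0 0 0
end [0.5648 0.1677 0.105 ] [-179.6   35.  -173.7]
```

Request:
carry_out(increments="0.3 0.0002 -0.0036 0.006 0 0 0; 0.3 0 0 0 0 0 0; 0.3 0.0037 0 0.0053 0 0 0; 0.3 0.0038 0 0.0053 0 0 0; 0.3 0 0 0 0 0 0")

```text
time_s: 14.88
tool_pos: [0.5663, 0.1673, 0.1056]
tool_rot: [-179.5, 35.1, -173.8]
force: [-1.0, 0.4, -1.1]
grip_width: 0.0466
```

Run:
```python
from chk import *
p,c=chk('fine_sieve',.0016,.0682,(.5955,.1705,.036),('pan',(.5955,.1705,.014),(0,0,255)),'o8.png',38.1)
```

```text
14.925 q [ 33.6  16.5 -61.6 126.   68.8  26.1  14.7] p [0.5662 0.1672 0.1055] r [-179.5   35.1 -173.8] F [-0.8 -0.5  0.1] g 0.0471
fine_sieve at [0.597  0.1701 0.0357] need [-0.0015  0.0004  0.0003]
```

View pics/o8.png

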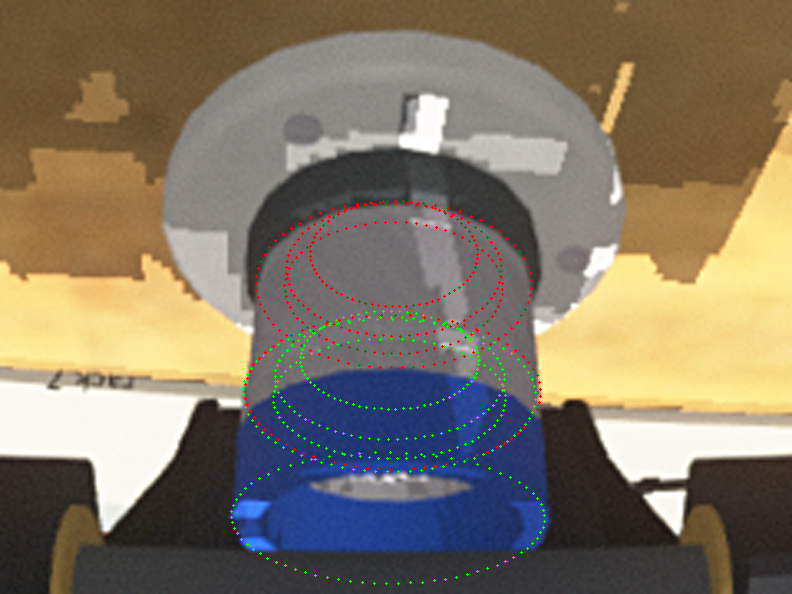

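Request:
carry_out(increments="0.3 0.0012 0 0.0016 0 0 0; 0.3 0.0006 0 0.0008 0 0 0")

```text
time_s: 15.18
tool_pos: [0.5677, 0.1676, 0.1051]
tool_rot: [-179.3, 35.4, -173.6]
force: [-5.4, -0.9, 9.3]
grip_width: 0.0468
```

Run:
```python
from plan import *
st()
```

```text
15.175 q [ 33.   16.7 -61.2 126.   69.9  26.2  13.7] p [0.5677 0.1676 0.1051] r [-179.3   35.4 -173.6] F [-5.4 -0.9  9.3] g 0.0468
```

Request:
carry_out(increments="0.5 0 0 -0.001 0 0 0; 0.8 0 0 0 0 0 0; 0.8 0 0 0 0 0 0; 0.8 0 0 -0.025 0 0 0; 0.8 0 0 -0.035 0 0 0; 0.8 0 0 0 0 0 0")

```text
time_s: 15.92
tool_pos: [0.5386, 0.1635, 0.1481]
tool_rot: [-179.4, 35.3, -173.9]
force: [-0.3, 0.0, 0.4]
grip_width: 0.0688
```

Run:
```python
from plan import *
from ov import *
p=read_camera('wrist');p['_w']=True
st()
overlay(p,[('fine_sieve',(.5957,.1705,.036),(0,255,0)),('pan',(.5957,.1705,.014),(0,0,255))],'o9.png',(130,60,430,285),2.6)
see(read_camera,masks_of,['fine_sieve','coarse_sieve','lid','brass_nipple'],z={'fine_sieve':.036})
```

```text
15.975 q [ 47.3   5.  -73.3 127.8  44.3  22.8  34.4] p [0.5386 0.1633 0.1475] r [-179.4   35.2 -173.9] F [-0.7 -0.4 -1.1] g 0.0696
wrist fine_sieve 0.86 [0.5965 0.1702 0.036 ] area 4323 4310.0 [280.  221.9]
wrist fine_sieve 0.37 [0.461  0.2508 0.036 ] area 9184 4487.0 [489.4  61.2]
wrist coarse_sieve 0.68 [0.45   0.1642 0.    ] area 2070 1726.0 [302.3   9.8]
wrist lid 0.58 [0.4741 0.2816 0.    ] area 4758 4501.0 [489.4  61.2]
wrist brass_nipple 0.75 [0.5221 0.1099 0.    ] area 1022 958.0 [192.6  82.8]
```

View pics/o9.png

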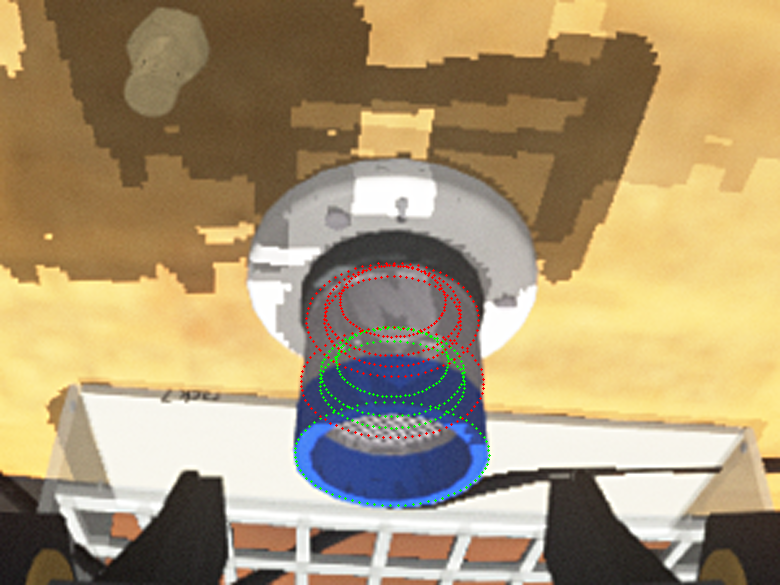

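Run:
```python
from plan import *
import ik
from ik import *
ik.lo_[2]=-77
q=np.array(get_obs()['qpos'])
for f,l in((20,18),(45,18),(45,24),(60,18)):
    Q=pose(f+180,-l); g=G(.45,.164,.026,Q); q1=show(g-Q.apply([0,0,.06]),Q,q); q1=show(g,Q,q1)
```

```text
Traceback (most recent call last):
AttributeError: 'function' object has no attribute 'lo_'
```

```bash
sed -i 's/-16,-79,4/-16,-77,4/' ik.py
python3 - <<'E'
from plan import *
from ik import *
q=np.array(get_obs()['qpos'])
for f,l in((20,18),(45,18),(45,24),(60,18)):
    Q=pose(f+180,-l); g=G(.45,.164,.026,Q); q1=show(g-Q.apply([0,0,.06]),Q,q); q1=show(g,Q,q1)
E
```

```text
[0.418 0.152 0.132] q [ 27.  -9. -48. 132. -10.  36.  96.] err 0.0 elb [-0.05  0.01  0.71] wr [0.33 0.12 0.41] fore@x.3 [0.3  0.11 0.43]
[0.435 0.159 0.075] q [ 22.   3. -46. 133.   8.  27.  80.] err 0.0 elb [ 0.04 -0.03  0.71] wr [0.35 0.13 0.35] fore@x.3 [0.3  0.1  0.41]
[0.426 0.14  0.132] q [ 34.  -6. -47. 131. -22.  40. 136.] err 0.0 elb [-0.03  0.01  0.72] wr [0.36 0.08 0.41] fore@x.3 [0.3  0.07 0.45]
[0.439 0.153 0.075] q [ 28.   5. -46. 131.  -9.  29. 125.] err 0.0 elb [ 0.05 -0.04  0.71] wr [0.37 0.09 0.35] fore@x.3 [0.3  0.06 0.43]
[0.418 0.132 0.127] q [ 28.  -8. -38. 135. -33.  35. 149.] err 0.0 elb [-0.05  0.01  0.71] wr [0.33 0.05 0.39] fore@x.3 [0.3  0.05 0.42]
[0.435 0.149 0.073] q [ 24.   3. -39. 135. -26.  24. 143.] err 0.0 elb [ 0.03 -0.03  0.71] wr [0.35 0.07 0.34] fore@x.3 [0.3  0.05 0.39]
[0.433 0.134 0.132] q [ 40.  -2. -51. 128. -22.  44. 154.] err 0.0 elb [-0.   -0.01  0.72] wr [0.38 0.06 0.41] fore@x.3 [0.3  0.04 0.48]
[0.442 0.15  0.075] q [ 34.   8. -49. 129. -12.  33. 145.] err 0.0 elb [ 0.07 -0.06  0.71] wr [0.39 0.07 0.35] fore@x.3 [0.3  0.03 0.45]
```

Run:
```python
from plan import *
Q=pose(208,-18); g=G(.45,.164,.026,Q)
plan([(g-Q.apply([0,0,.065]),Q,.8)],wmax=6,vmax=.025)
```

```text
5 rows
0.8 0.0209 -0.001 -0.0122 -2 3.4 -3.9; 0.8 0.0216 0.0008 -0.011 -2 3.3 -4; 0.8 0.022 0.0027 -0.0096 -2.1 3.4 -3.9; 0.8 0.0224 0.0046 -0.0082 -2 3.3 -3.9; 0.8 0.0224 0.0063 -0.0067 -2 3.4 -4
end [0.4183 0.1472 0.1363] [-180.   18. -152.]
```

Request:
carry_out(increments="0.8 0.0209 -0.001 -0.0122 -2 3.4 -3.9; 0.8 0.0216 0.0008 -0.011 -2 3.3 -4")

```text
time_s: 16.48
tool_pos: [0.5087, 0.1587, 0.1419]
tool_rot: [-178.6, 30.4, -168.8]
force: [-0.8, -0.1, -0.4]
grip_width: 0.0695
```

Run:
```python
from plan import *
st()
```

```text
16.475 q [ 52.9  -1.9 -75.2 128.8  14.   22.7  66.5] p [0.5087 0.1587 0.1419] r [-178.6   30.4 -168.8] F [-0.8 -0.1 -0.4] g 0.0695
```

Request:
carry_out(increments="0.8 0.022 0.0027 -0.0096 -2.1 3.4 -3.9; 0.8 0.0224 0.0046 -0.0082 -2 3.3 -3.9")

```text
time_s: 16.73
tool_pos: [0.4652, 0.1549, 0.1348]
tool_rot: [-178.6, 24.0, -161.2]
force: [0.1, -0.9, 0.5]
grip_width: 0.0694
```

Run:
```python
from plan import *
st()
Q=pose(208,-18); g=G(.45,.164,.026,Q)
plan([(g-Q.apply([0,0,.065]),Q,.8)],wmax=6,vmax=.025)
```

```text
16.725 q [ 44.   -7.4 -63.5 130.3  -9.1  29.3  94.8] p [0.4652 0.1549 0.1348] r [-178.6   24.  -161.2] F [ 0.1 -0.9  0.5] g 0.0694
2 rows
0.8 0.0211 0.0037 -0.0103 -2.3 2.9 -4.3; 0.8 0.0212 0.0056 -0.009 -2.3 2.9 -4.3
end [0.4184 0.1472 0.1363] [-180.    18.  -152.1]
```

Request:
carry_out(increments="0.8 0.0211 0.0037 -0.0103 -2.3 2.9 -4.3; 0.8 0.0212 0.0056 -0.009 -2.3 2.9 -4.3; 0.8 0 0 0 0 0 0")

```text
time_s: 17.1
tool_pos: [0.4154, 0.1479, 0.1351]
tool_rot: [179.8, 17.7, -151.6]
force: [0.1, -0.7, 0.2]
grip_width: 0.0696
```

Run:
```python
from plan import *
from h2 import *
st()
see(read_camera,masks_of,['coarse_sieve'],fn='w10.png')
st()
Q=pose(208,-18); g=G(.45,.164,.026,Q)
plan([(g,Q,.8,.035)])
```

```text
17.1 q [ 36.  -11.4 -52.6 131.9 -20.1  39.2 114.8] p [0.4154 0.1479 0.1351] r [ 179.8   17.7 -151.6] F [ 0.1 -0.7  0.2] g 0.0696
wrist coarse_sieve 0.58 [0.4491 0.1643 0.    ] area 4159 4050.0 [274.8 224.6]
17.2 q [ 36.1 -11.4 -52.8 131.8 -20.1  39.1 114.8] p [0.4162 0.1484 0.1354] r [ 179.8   17.8 -151.6] F [-0.3 -0.1  0.4] g 0.0697
2 rows
0.8 -0.0009 -0.0012 0.0322 0.2 -0.1 0.2; 0.8 -0.0008 -0.0011 0.0323 0.1 -0.1 0.1
end [0.4361 0.1566 0.0745] [ 180.   18. -152.]
```

View pics/w10.png

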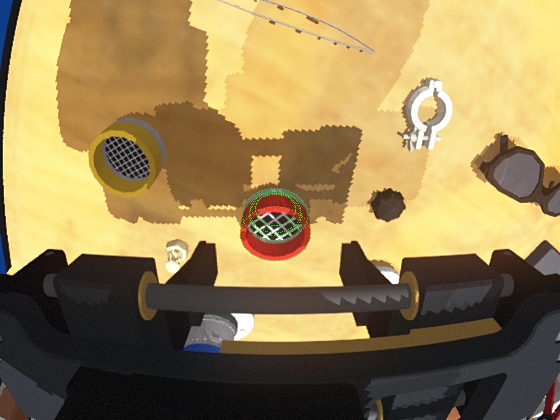

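Request:
carry_out(increments="0.8 -0.0009 -0.0012 0.0322 0.2 -0.1 0.2; 0.8 -0.0008 -0.0011 0.0323 0.1 -0.1 0.1; 0.8 0 0 0 0 0 0")

```text
time_s: 17.58
tool_pos: [0.4388, 0.1585, 0.0743]
tool_rot: [179.8, 18.3, -152.1]
force: [-0.7, 0.5, -0.2]
grip_width: 0.0698
```

Run:
```python
from plan import *
st()
Q=pose(208,-18); g=G(.4495,.164,.025,Q)
plan([(g,Q,.8,.035)])
```

```text
17.575 q [ 39.7   4.8 -61.6 131.9   4.2  27.6  93.4] p [0.4388 0.1585 0.0743] r [ 179.8   18.3 -152.1] F [-0.7  0.5 -0.2] g 0.0698
1 rows
0.8 0.0038 -0.0002 -0.0004 0.1 0.3 -0.1
end [0.4356 0.1566 0.0735] [ 180.   18. -152.]
```

Request:
carry_out(increments="0.8 0.0038 0 0 0 0 0; 0.45 0 0 0 0 0 0; 0.3 0 0 0 0 0 0; 0.3 0 0 0 0 0 0", force=20)

```text
time_s: 18.08
tool_pos: [0.4373, 0.1564, 0.0764]
tool_rot: [-179.8, 18.6, -152.1]
force: [0.4, 1.0, -0.6]
grip_width: 0.0478
```

Run:
```python
from plan import *
from ov import *
p=read_camera('wrist');p['_w']=True
st()
o=get_obs();P=o['tool_pos'];Q=R.from_euler('xyz',o['tool_rot'],degrees=True)
g=P+Q.apply([0,0,.051]);f=Q.apply([0,0,1])[:2];f/=np.linalg.norm(f)
d=np.array([.4495,.164])-g[:2];off=d@f;print('grasp pt',g,'off',off,'tan',d@[-f[1],f[0]])
overlay(p,[('coarse_sieve',(*(g[:2]+off*f),0),(0,255,0))],'o11.png',(180,160,380,310),4)
```

```text
18.125 q [ 40.3   3.6 -61.8 132.3   2.6  27.5  94.7] p [0.4372 0.1564 0.0763] r [-179.8   18.6 -152.1] F [ 0.1 -0.1 -0.1] g 0.0476
grasp pt [0.45170363 0.16386056 0.0280082 ] off -0.0018939363114825877 tan 0.0011350942786899439
```

View pics/o11.png

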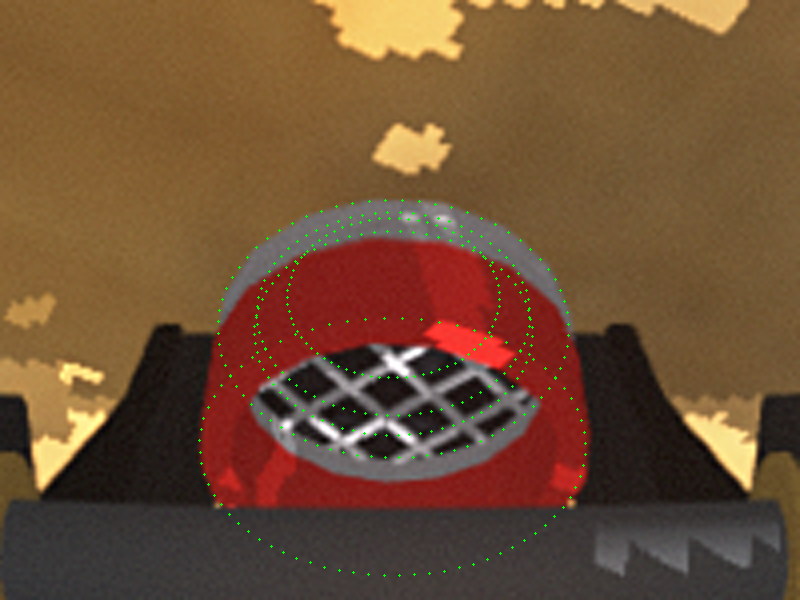

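Run:
```python
from plan import *
from ik import *
o=get_obs();q=np.array(o['qpos']);c=np.array([.45,.163])
w=[]
Q=pose(208,-25.5); w.append((G(*c,.027,Q),Q,.65))
for P,Q,*_ in w: q=show(P,Q,q)
show(G(.46,.18,.09,Q),pose(208,-25.5),q)
plan(w,wmax=6)
```

```text
[0.431 0.153 0.073] q [ 40.  -1. -60. 138. -13.  17. 110.] err 0.0 elb [ 0.01 -0.01  0.71] wr [0.32 0.09 0.33] fore@x.3 [0.3  0.09 0.36]
[0.441 0.17  0.136] q [ 35. -10. -53. 133. -24.  29. 116.] err 0.0 elb [-0.05  0.03  0.71] wr [0.33 0.11 0.4 ] fore@x.3 [0.3  0.1  0.42]
2 rows
0.65 0.0041 -0.0001 0.0004 -0.1 -3.4 -0.1; 0.65 0.0042 -0.0001 0.0001 -0.1 -3.5 0
end [0.4306 0.1526 0.073 ] [-180.    25.5 -152. ]
```

Request:
carry_out(increments="0.68 0 0 0 0 0 0; 0.68 0 0 0 0 0 0; 0.68 0.0041 0 0 0 -3.3 0; 0.68 0.0041 0 0 0 -3.3 0; 0.68 0 0 0 0 0 0")

```text
time_s: 18.75
tool_pos: [0.4308, 0.1532, 0.074]
tool_rot: [-179.8, 25.4, -152.1]
force: [0.6, 0.2, 0.6]
grip_width: 0.0592
```

Run:
```python
from plan import *
from h2 import *
see(read_camera,masks_of,['coarse_sieve'],fn='w12.png')
st()
o=get_obs();P=o['tool_pos'];Q=R.from_euler('xyz',o['tool_rot'],degrees=True)
print(P+Q.apply([0,0,.051]))
```

```text
wrist coarse_sieve 0.89 [0.4462 0.1612 0.    ] area 7441 6271.0 [277.9 252.6]
18.85 q [ 44.   -2.  -63.2 137.5 -16.3  18.7 112.7] p [0.4322 0.154  0.0749] r [-179.8   25.5 -152. ] F [0.4 0.8 0.4] g 0.0591
[0.45168406 0.16415533 0.02892678]
```

Request:
carry_out(increments="0.68 0.0014 0 0.0028 0 0 0; 0.45 0 0 0 0 0 0; 0.3 0 0 0 0 0 0; 0.3 0 0 0 0 0 0", force=20)

```text
time_s: 19.35
tool_pos: [0.434, 0.1556, 0.0731]
tool_rot: [-179.9, 25.6, -152.0]
force: [0.1, -0.2, -0.8]
grip_width: 0.0475
```

Run:
```python
from plan import *
from ik import *
st()
o=get_obs();P=o['tool_pos'];Q=R.from_euler('xyz',o['tool_rot'],degrees=True)
print(P+Q.apply([0,0,.051]))
q=o['qpos']
w=[(P+[.005,.005,.058],Q,.3,.03)]
Q2=pose(210,-25.4)
w.append((G(.53,.25,.088,Q2),Q2,.3,.05)); w.append((G(.57,.33,.082,Q2),Q2,.3,.05))
for a,b,*_ in w: q=show(a,b,q)
plan(w)
```

```text
19.35 q [ 44.3  -0.9 -63.7 137.3 -14.   18.2 110.7] p [0.434  0.1556 0.0731] r [-179.9   25.6 -152. ] F [ 0.1 -0.2 -0.8] g 0.0475
[0.45351518 0.16585436 0.0271495 ]
[0.439 0.161 0.131] q [ 37. -10. -55. 134. -26.  29. 120.] err 0.0 elb [-0.06  0.03  0.71] wr [0.33 0.1  0.39] fore@x.3 [0.3  0.1  0.41]
[0.511 0.239 0.134] q [ 19.   7. -47. 122.   8.  28.  86.] err 0.0 elb [ 0.07 -0.03  0.71] wr [0.4  0.18 0.4 ] fore@x.3 [0.3  0.11 0.49]
[0.551 0.319 0.128] q [  3.  16. -40. 113.  24.  30.  69.] err 0.0 elb [ 0.15 -0.02  0.69] wr [0.44 0.26 0.39] fore@x.3 [0.3  0.12 0.53]
7 rows
0.3 -0.0156 0.001 -0.0247 0 0 0; 0.3 -0.0156 0.001 -0.0247 0 0 0; 0.3 -0.0306 0.0118 0.0136 -0.3 0.1 -0.6; 0.3 -0.0308 0.0114 0.0135 -0.3 0 -0.6; 0.3 -0.0308 0.0111 0.0137 -0.4 0.1 -0.6; 0.3 -0.0325 0.0246 0.0187 0 0 0; 0.3 -0.0324 0.0246 0.0187 0 0 0
end [0.551  0.3191 0.1281] [ 180.    25.4 -150. ]
```

Run:
```python
from plan import *
from ik import *
o=get_obs();P=o['tool_pos'];Q=R.from_euler('xyz',o['tool_rot'],degrees=True)
q=o['qpos']
w=[(P+[.005,.005,.058],Q,.3,.03)]
Q2=pose(210,-25.4)
w.append((G(.52,.25,.084,Q2),Q2,.3,.05)); w.append((G(.562,.315,.045,Q2),Q2,.3,.045))
for a,b,*_ in w: q=show(a,b,q)
plan(w)
```

```text
[0.439 0.161 0.131] q [ 37. -10. -55. 134. -26.  29. 120.] err 0.0 elb [-0.06  0.03  0.71] wr [0.33 0.1  0.39] fore@x.3 [0.3  0.1  0.42]
[0.501 0.239 0.13 ] q [ 19.   6. -48. 124.   8.  27.  86.] err 0.0 elb [ 0.06 -0.03  0.71] wr [0.39 0.18 0.39] fore@x.3 [0.3  0.12 0.48]
[0.543 0.304 0.091] q [  1.  18. -36. 117.  26.  26.  67.] err 0.0 elb [ 0.16 -0.02  0.68] wr [0.43 0.24 0.35] fore@x.3 [0.3  0.12 0.51]
6 rows
0.3 -0.0156 0.001 -0.0247 0 0 0; 0.3 -0.0156 0.001 -0.0247 0 0 0; 0.3 -0.0411 0.0201 0.0202 -0.5 0.1 -0.9; 0.3 -0.0414 0.0192 0.0204 -0.5 0.1 -0.9; 0.3 -0.0228 0.0176 0.0324 0 0 0; 0.3 -0.0227 0.0176 0.0324 0 0 0
end [0.5431 0.304  0.091 ] [ 180.    25.4 -150. ]
```

Request:
carry_out(increments="0.3 -0.0156 0.001 -0.0247 0 0 0; 0.3 -0.0156 0.001 -0.0247 0 0 0; 0.3 -0.0411 0.0201 0.0202 -0.5 0.1 -0.9; 0.3 -0.0414 0.0192 0.0204 -0.5 0.1 -0.9; 0.3 -0.0228 0.0176 0.0324 0 0 0; 0.3 -0.0227 0.0176 0.0324 0 0 0; 0.3 0 0 0 0 0 0")

```text
time_s: 20.23
tool_pos: [0.501, 0.2496, 0.1007]
tool_rot: [180.0, 23.5, -150.5]
force: [-0.5, 0.9, -0.4]
grip_width: 0.0478
```

Run:
```python
from plan import *
from ov import *
p=read_camera('wrist');p['_w']=True
st()
cv2.imwrite('pics/w13.png',p['img'])
o=get_obs();P=o['tool_pos'];Q=R.from_euler('xyz',o['tool_rot'],degrees=True)
g=P+Q.apply([0,0,.051]);print(g,'origin z',g[2]-.0271)
```

```text
20.275 q [ 28.4  15.  -61.  123.   28.1  28.5  67.9] p [0.5013 0.2473 0.1011] r [-179.9   23.4 -150.7] F [ 0.6  0.4 -0.5] g 0.0478
[0.51903673 0.25714746 0.05428982] origin z 0.02718981528542791
```

View pics/w13.png

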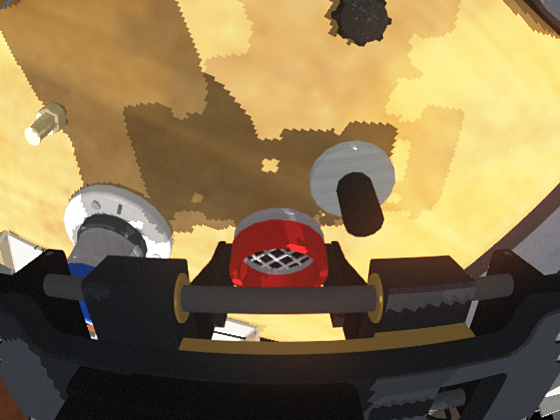

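Run:
```python
from plan import *
from ik import *
o=get_obs();P=o['tool_pos'];q=o['qpos']
Q2=pose(210,-25.0)
w=[(G(.53,.262,.075,Q2),Q2,.3,.03),(G(.565,.318,.06,Q2),Q2,.3,.023),(G(.565,.318,.035,Q2),Q2,.3,.02)]
for a,b,*_ in w: q=show(a,b,q)
plan(w)
```

```text
[0.511 0.251 0.121] q [ 32.  13. -64. 122.  25.  29.  71.] err 0.0 elb [ 0.11 -0.07  0.69] wr [0.4  0.19 0.38] fore@x.3 [0.3  0.1  0.49]
[0.546 0.307 0.106] q [ 16.  21. -54. 115.  37.  31.  59.] err 0.0 elb [ 0.18 -0.06  0.67] wr [0.44 0.25 0.37] fore@x.3 [0.3  0.08 0.53]
[0.546 0.307 0.081] q [ 13.  23. -51. 116.  41.  29.  55.] err 0.0 elb [ 0.2  -0.05  0.66] wr [0.44 0.25 0.34] fore@x.3 [0.3  0.07 0.53]
6 rows
0.3 -0.0178 -0.0015 -0.0142 -0.3 -1.6 -0.6; 0.3 -0.0155 0.0104 0.0127 0 0 0; 0.3 -0.0155 0.0103 0.0128 0 0 0; 0.3 -0.0155 0.0104 0.0127 0 0 0; 0.3 0.0053 0 0.0113 0 0 0; 0.3 0.0053 0 0.0114 0 0 0
end [0.5463 0.3072 0.0812] [-180.   25. -150.]
```

Request:
carry_out(increments="0.3 -0.0178 -0.0015 -0.0142 -0.3 -1.6 -0.6; 0.3 -0.0155 0.0104 0.0127 0 0 0; 0.3 -0.0155 0.0103 0.0128 0 0 0; 0.3 -0.0155 0.0104 0.0127 0 0 0; 0.3 0 0 0 0 0 0")

```text
time_s: 20.9
tool_pos: [0.5505, 0.2968, 0.1082]
tool_rot: [-179.6, 25.0, -150.9]
force: [-0.3, -0.2, -1.1]
grip_width: 0.0472
```

Run:
```python
from plan import *
st()
o=get_obs();P=o['tool_pos'];Q=R.from_euler('xyz',o['tool_rot'],degrees=True)
g=P+Q.apply([0,0,.051]);print(g,'origin z',g[2]-.0271)
Q2=pose(210,-25.5)
plan([(G(.565,.318,.045,Q2),Q2,.3,.02),(G(.565,.318,.027,Q2),Q2,.3,.01)])
```

```text
20.9 q [ 16.3  21.1 -53.5 115.3  37.1  31.   58.8] p [0.5505 0.2968 0.1082] r [-179.6   25.  -150.9] F [-0.3 -0.2 -1.1] g 0.0472
[0.56947943 0.30696931 0.06194588] origin z 0.03484587962390675
4 rows
0.3 0.0031 0.0056 0.008 -0.4 -0.3 -0.4; 0.3 0.0032 0.0056 0.0079 -0.3 -0.2 -0.4; 0.3 0.0039 0 0.0081 0 0 0; 0.3 0.0038 0 0.0082 0 0 0
end [0.546 0.307 0.073] [-180.    25.5 -150. ]
```

Request:
carry_out(increments="0.3 0.0031 0.004 0.008 -0.2 -0.3 -0.2; 0.3 0.0032 0.004 0.008 -0.2 -0.2 -0.2; 0.3 0.0039 0 0.0081 0 0 0; 0.3 0.0038 0 0.007 0 0 0; 0.3 0 0 0 0 0 0")

```text
time_s: 21.52
tool_pos: [0.5472, 0.2994, 0.0726]
tool_rot: [-179.6, 25.5, -150.6]
force: [-2.8, -2.1, 6.6]
grip_width: 0.0479
```

Run:
```python
from plan import *
st()
o=get_obs();P=o['tool_pos'];Q=R.from_euler('xyz',o['tool_rot'],degrees=True)
g=P+Q.apply([0,0,.051]);print(g,'origin z',g[2]-.0271)
```

```text
21.525 q [ 11.5  23.2 -48.6 117.1  43.2  26.9  53. ] p [0.5472 0.2994 0.0726] r [-179.6   25.5 -150.6] F [-2.8 -2.1  6.6] g 0.0479
[0.56645769 0.30987319 0.02654341] origin z -0.0005565872433088495
```

Run:
```python
from plan import *
from ik import *
q=get_obs()['qpos']
Q2=pose(207,-37)
P=G(.5655,.3093,.026,Q2); show(P,Q2,q)
plan([(P,Q2,.68)],wmax=4.5)
```

```text
[0.538 0.295 0.067] q [  6.  19. -41. 126.  82.  14.  10.] err 0.0 elb [ 0.17 -0.03  0.68] wr [0.38 0.21 0.3 ] fore@x.3 [0.3  0.12 0.45]
3 rows
0.68 0.0038 0.0003 0.0003 0.3 -3.8 0.7; 0.68 0.0038 0.0003 0.0001 0.3 -3.9 0.7; 0.68 0.0038 0.0002 -0.0001 0.3 -3.8 0.7
end [0.5382 0.2954 0.0667] [ 180.   37. -153.]
```

Request:
carry_out(increments="0.68 0 0 0 0 0 0; 0.68 0 0 0 0 0 0; 0.68 0.0038 0.0003 0.0003 0.3 -3.8 0.7; 0.68 0.0038 0.0003 0.0001 0.3 -3.9 0.7; 0.68 0.0038 0.0002 -0.0001 0.3 -3.8 0.7; 0.68 0 0 0 0 0 0")

```text
time_s: 22.28
tool_pos: [0.5407, 0.2955, 0.0659]
tool_rot: [-179.6, 36.1, -152.7]
force: [-0.1, 0.2, -0.2]
grip_width: 0.0593
```

Run:
```python
from plan import *
from h2 import *
see(read_camera,masks_of,['coarse_sieve','lid','fine_sieve'],z={'fine_sieve':.036},fn='w14.png')
st()
o=get_obs();P=o['tool_pos'];Q=R.from_euler('xyz',o['tool_rot'],degrees=True)
print(P+Q.apply([0,0,.051]))
```

```text
wrist coarse_sieve 0.9 [0.5591 0.3062 0.    ] area 7500 6489.0 [280.4 252.8]
wrist lid 0.8 [0.4742 0.2815 0.    ] area 22567 21691.0 [340. 107.]
wrist fine_sieve 0.75 [0.5714 0.1675 0.036 ] area 2106 568.0 [ 10.7 260.8]
22.475 q [ -6.3  16.3 -28.2 125.5  71.2  10.8  18.3] p [0.5424 0.2958 0.0669] r [-179.8   36.2 -153. ] F [ 0.3 -0.2  0.2] g 0.0595
[0.56926719 0.30930476 0.02575916]
```

View pics/w14.png

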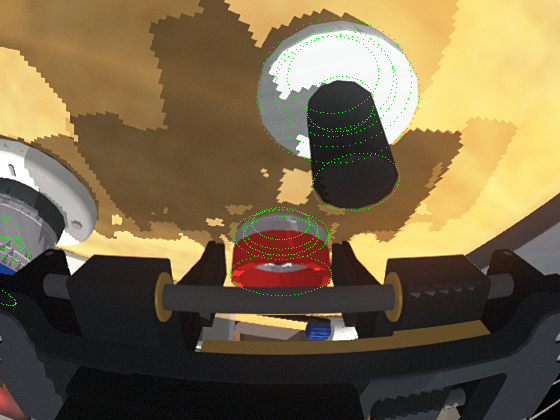

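Request:
carry_out(increments="0.45 0 0 0 0 0 0; 0.3 0 0 0 0 0 0; 0.3 0 0 0 0 0 0", force=20)

```text
time_s: 22.85
tool_pos: [0.5436, 0.2956, 0.0674]
tool_rot: [-180.0, 36.2, -153.2]
force: [0.2, 0.9, 0.2]
grip_width: 0.0471
```

Run:
```python
from plan import *
from ov import *
p=read_camera('wrist');p['_w']=True
st()
o=get_obs();P=o['tool_pos'];Q=R.from_euler('xyz',o['tool_rot'],degrees=True)
g=P+Q.apply([0,0,.051]);f=Q.apply([0,0,1])[:2];f/=np.linalg.norm(f);print(g,p['world_from_camera'][:3,3])
overlay(p,[('coarse_sieve',(*(g[:2]+.0*f),0),(0,255,0)),('coarse_sieve',(*(g[:2]-.003*f),0),(0,255,255))],'o15.png',(180,160,380,310),4)
```

```text
22.9 q [ -6.2  16.3 -28.3 125.4  70.9  10.7  18.6] p [0.5436 0.2955 0.0674] r [-180.    36.2 -153.2] F [-0.6  0.2 -0.4] g 0.0465
[0.57049281 0.30910578 0.02621832] [0.43577673 0.24149331 0.09384754]
```

View pics/o15.png

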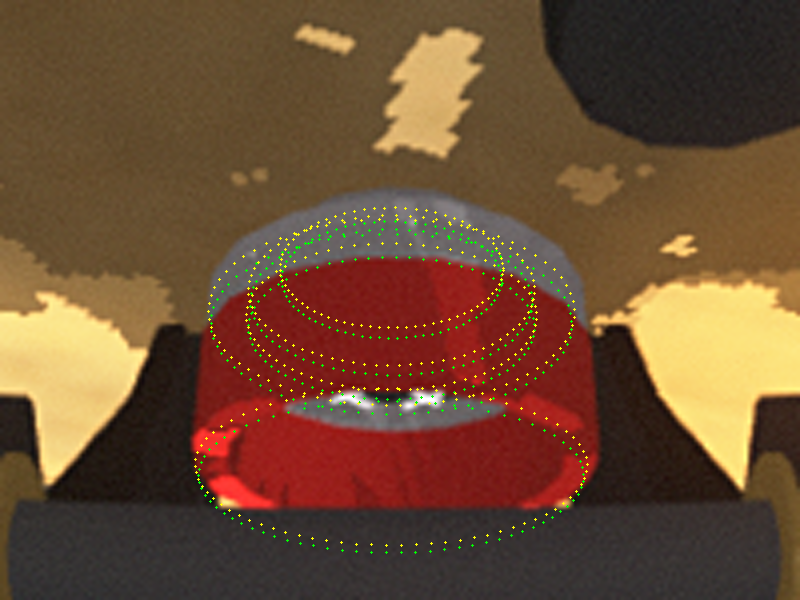

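Run:
```python
from plan import *
from ov import *
p=read_camera('wrist');p['_w']=True
o=get_obs();P=o['tool_pos'];Q=R.from_euler('xyz',o['tool_rot'],degrees=True)
g=P+Q.apply([0,0,.051]);f=Q.apply([0,0,1])[:2];f/=np.linalg.norm(f);t=np.array([-f[1],f[0]])
overlay(p,[('coarse_sieve',(*(g[:2]-.0065*f-.000*t),0),(0,255,0)),('coarse_sieve',(*(g[:2]-.0085*f),0),(0,255,255))],'o16.png',(180,160,380,310),4)
```

```text
(no output)
```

View pics/o16.png

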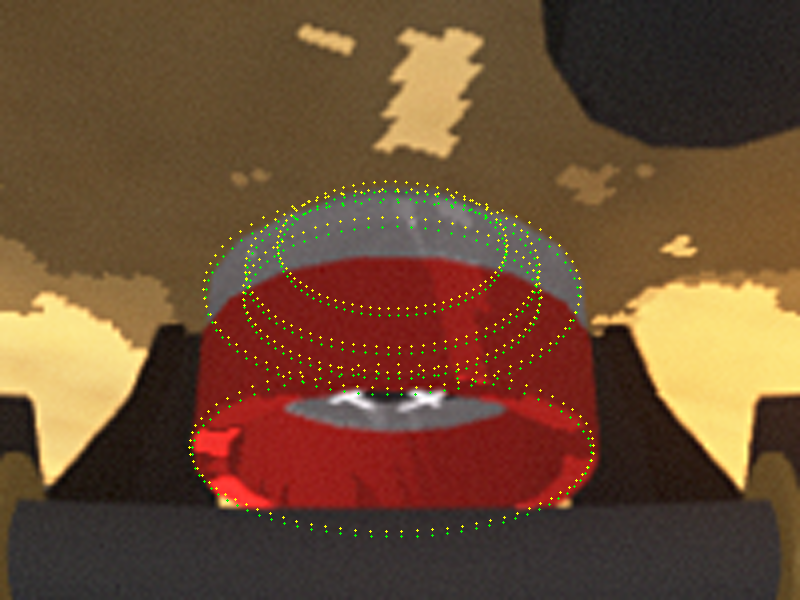

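Run:
```python
from plan import *
from ik import *
o=get_obs();P=o['tool_pos'];q=o['qpos']
Q1=R.from_euler('xyz',o['tool_rot'],degrees=True)
Q2=pose(194,-36.2);ff=np.radians(14)
w=[(P+[-.002,-.005,.076],Q1,.3,.026),([.5965-.0233*np.cos(ff),.1702-.0233*np.sin(ff),.1425],Q2,.3,.025)]
for a,b,*_ in w: q=show(a,b,q)
plan(w,wmax=6)
```

```text
[0.542 0.291 0.143] q [ 16.  10. -50. 123.  38.  17.  52.] err 0.0 elb [ 0.1  -0.03  0.7 ] wr [0.39 0.21 0.38] fore@x.3 [0.3  0.14 0.48]
[0.574 0.165 0.142] q [ 25.   7. -46. 125.  32.  16.  56.] err 0.0 elb [ 0.07 -0.04  0.7 ] wr [0.41 0.12 0.38] fore@x.3 [0.3  0.07 0.48]
9 rows
0.3 -0.0139 -0.0012 -0.0212 0 0 0; 0.3 -0.0139 -0.0012 -0.0213 0 0 0; 0.3 -0.0139 -0.0012 -0.0212 0 0 0; 0.3 0.0039 -0.0212 -0.0026 1.3 0 1.7; 0.3 0.0032 -0.0213 -0.0022 1.2 0 1.7; 0.3 0.0026 -0.0215 -0.0016 1.3 0 1.8; 0.3 0.0019 -0.0215 -0.0012 1.2 0 1.7; 0.3 0.0012 -0.0217 -0.0008 1.3 0 1.7; 0.3 0.0007 -0.0217 -0.0002 1.2 0 1.7
end [0.5739 0.1645 0.1424] [-180.    36.2 -166. ]
```

Request:
carry_out(increments="0.3 -0.0139 -0.0012 -0.0212 0 0 0; 0.3 -0.0139 -0.0012 -0.0213 0 0 0; 0.3 -0.0139 -0.0012 -0.0212 0 0 0; 0.3 0 0 0 0 0 0")

```text
time_s: 23.45
tool_pos: [0.5405, 0.2894, 0.1434]
tool_rot: [-179.8, 35.9, -153.1]
force: [0.4, -0.6, -0.6]
grip_width: 0.0466
```

Run:
```python
from plan import *
st()
Q2=pose(194,-36.2);ff=np.radians(14)
w=[([.5965-.0233*np.cos(ff),.1702-.0233*np.sin(ff),.1425],Q2,.3,.025)]
plan(w,wmax=6)
```

```text
23.45 q [ 14.5   9.6 -48.7 123.2  35.9  17.3  54. ] p [0.5405 0.2894 0.1434] r [-179.8   35.9 -153.1] F [ 0.4 -0.6 -0.6] g 0.0466
6 rows
0.3 0.0037 -0.0211 -0.0024 1.2 0 1.7; 0.3 0.003 -0.0212 -0.002 1.3 -0.1 1.8; 0.3 0.0024 -0.0214 -0.0015 1.2 0 1.7; 0.3 0.0018 -0.0214 -0.0011 1.3 -0.1 1.7; 0.3 0.0011 -0.0215 -0.0006 1.2 0 1.8; 0.3 0.0004 -0.0216 -0.0001 1.2 0 1.7
end [0.5739 0.1645 0.1425] [ 180.    36.2 -166. ]
```

Request:
carry_out(increments="0.3 0.0037 -0.0211 -0.0024 1.2 0 1.7; 0.3 0.003 -0.0212 -0.002 1.3 -0.1 1.8; 0.3 0.0024 -0.0214 -0.0015 1.2 0 1.7; 0.3 0.0018 -0.0214 -0.0011 1.3 -0.1 1.7; 0.3 0.0011 -0.0215 -0.0006 1.2 0 1.8; 0.3 0.0004 -0.0216 -0.0001 1.2 0 1.7; 0.3 0 0 0 0 0 0; 0.3 0 0 0 0 0 0")

```text
time_s: 24.45
tool_pos: [0.5736, 0.1522, 0.1382]
tool_rot: [-179.9, 35.8, -167.0]
force: [-0.8, 0.4, -1.6]
grip_width: 0.0468
```

Run:
```python
from chk import *
p,c=chk('coarse_sieve',-.0068,.0674,(.5963,.1704,.058),('fine_sieve',(.5963,.1704,.036),(255,255,255)),'o17.png',36.2)
```

```text
24.5 q [ 24.    6.6 -44.4 125.9  31.1  15.7  56.7] p [0.5735 0.1522 0.1382] r [-179.9   35.8 -167. ] F [-0.7 -0.  -0.3] g 0.0467
coarse_sieve at [0.596  0.1573 0.0706] need [ 0.0003  0.0131 -0.0126]
```

View pics/o17.png

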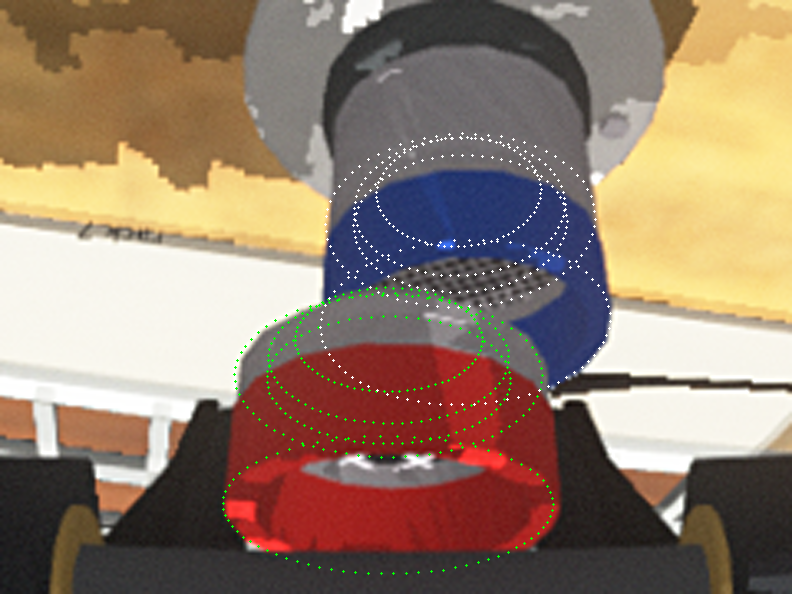

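Run:
```python
from plan import *
o=get_obs();p=o['tool_pos'];Q=R.from_euler('xyz',o['tool_rot'],degrees=True)
plan([(p+[.0003,.0125,.002],Q,.3,.007)])
```

```text
2 rows
0.3 -0.0018 0.0061 0.0001 0 0 0; 0.3 -0.0019 0.006 0.0001 0 0 0
end [0.5739 0.1647 0.1402] [-179.9   35.8 -167. ]
```

Request:
carry_out(increments="0.3 -0.0018 0.0061 0.0001 0 0 0; 0.3 -0.0019 0.006 0.0001 0 0 0; 0.3 0 0 0 0 0 0; 0.3 0 0 0 0 0 0")

```text
time_s: 25.0
tool_pos: [0.5734, 0.1685, 0.1406]
tool_rot: [-180.0, 35.8, -166.8]
force: [0.9, 0.5, -0.8]
grip_width: 0.047
```

Run:
```python
from chk import *
p,c=chk('coarse_sieve',-.0068,.0674,(.5963,.1702,.058),('fine_sieve',(.5963,.1704,.036),(255,255,255)),'o18.png',36.2)
d=np.array([.5963,.1702,.058])-c
o=get_obs();P=o['tool_pos'];Q=R.from_euler('xyz',o['tool_rot'],degrees=True)
a=P+[d[0],d[1],d[2]*.4]
plan([(a,Q,.3,.01),(P+d,Q,.3,.006)])
```

```text
25.05 q [ 21.4   6.9 -43.8 125.2  33.8  16.6  52.8] p [0.5734 0.1685 0.1407] r [-180.    35.8 -166.8] F [-0.2 -1.1 -0.6] g 0.0468
coarse_sieve at [0.5959 0.1738 0.0731] need [ 0.0004 -0.0036 -0.0151]
3 rows
0.3 0.0039 -0.0036 0.0046 0 0 0; 0.3 0.0026 0 0.0037 0 0 0; 0.3 0.0027 0 0.0037 0 0 0
end [0.5738 0.1649 0.1256] [-180.    35.8 -166.8]
```

View pics/o18.png

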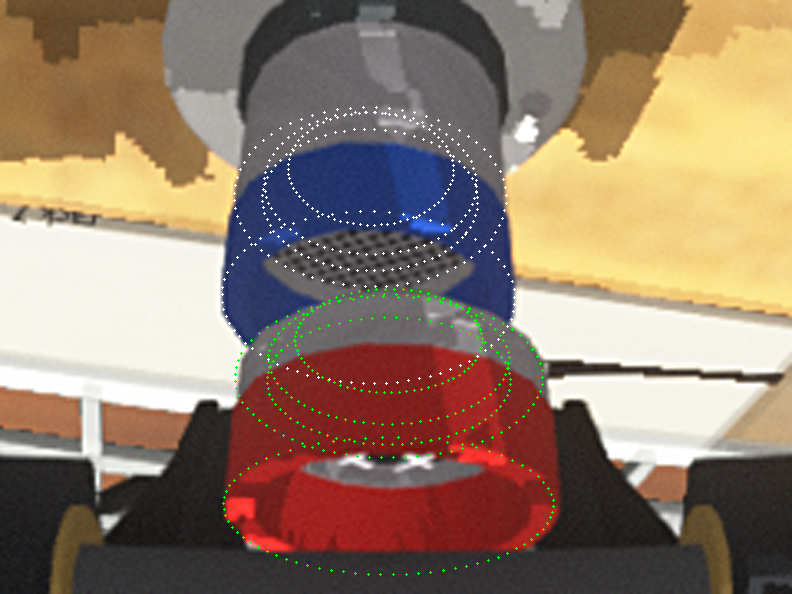

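Request:
carry_out(increments="0.3 0.0034 -0.0033 0.0046 0 0 0; 0.3 0 0 0 0 0 0; 0.3 0 0 0 0 0 0; 0.3 0.0026 0 0.0037 0 0 0; 0.3 0.0027 0 0.0037 0 0 0; 0.3 0 0 0 0 0 0")

```text
time_s: 25.8
tool_pos: [0.5751, 0.1643, 0.1254]
tool_rot: [-180.0, 35.9, -166.9]
force: [1.5, -0.6, 0.9]
grip_width: 0.0469
```

Run:
```python
from chk import *
p,c=chk('coarse_sieve',-.0068,.0674,(.5963,.1702,.058),('fine_sieve',(.5963,.1704,.036),(255,255,255)),'o19.png',36.2)
```

```text
25.85 q [ 18.8   8.4 -40.9 125.9  39.7  15.   47.5] p [0.5751 0.1643 0.1254] r [-180.    35.9 -166.9] F [ 1.6 -0.5  0.3] g 0.0467
coarse_sieve at [0.5976 0.1695 0.0579] need [-0.0013  0.0007  0.0001]
```

View pics/o19.png

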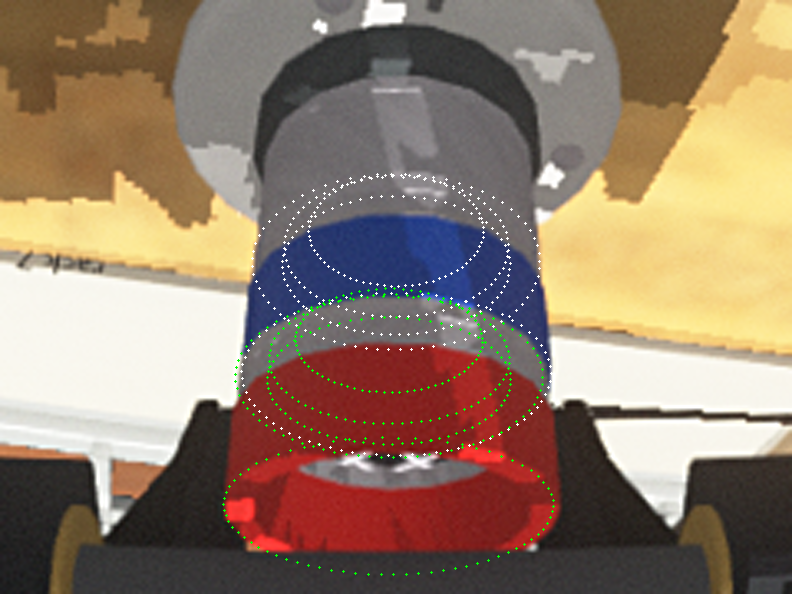

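Seated to within a fraction of a millimetre; press gently to confirm, then release.

Request:
carry_out(increments="0.3 0.0012 0 0.0016 0 0 0; 0.3 0.0006 0 0.0008 0 0 0")

```text
time_s: 26.1
tool_pos: [0.5779, 0.165, 0.126]
tool_rot: [-179.9, 36.3, -166.8]
force: [-2.7, -0.9, 7.0]
grip_width: 0.0468
```

Run:
```python
from plan import *
st()
```

```text
26.1 q [ 18.    8.6 -40.1 125.8  41.2  14.7  46.1] p [0.5779 0.165  0.126 ] r [-179.9   36.3 -166.8] F [-2.7 -0.9  7. ] g 0.0468
```

Request:
carry_out(increments="0.45 0.0015 0 0 0 0 0; 0.8 0 0 0 0 0 0; 0.8 0 0 0 0 0 0; 0.8 0 0 -0.025 0 0 0; 0.8 0 0 -0.035 0 0 0; 0.8 0 0 0 0 0 0")

```text
time_s: 26.85
tool_pos: [0.5469, 0.1571, 0.1658]
tool_rot: [-179.9, 36.2, -166.9]
force: [0.6, -0.8, -0.4]
grip_width: 0.0692
```

Run:
```python
from plan import *
from ov import *
p=read_camera('wrist');p['_w']=True
st()
overlay(p,[('coarse_sieve',(.5965,.1702,.058),(0,255,0)),('fine_sieve',(.5965,.1702,.036),(255,255,255)),('lid',(.4742,.2815,0),(0,255,255))],'o20.png',(130,20,560,300),1.8)
see(read_camera,masks_of,['fine_sieve','coarse_sieve','lid'],z={'fine_sieve':.036,'coarse_sieve':.058})
```

```text
26.9 q [ 29.4  -0.7 -49.7 127.8  13.2  17.2  71.3] p [0.5469 0.1569 0.165 ] r [-179.9   36.1 -166.9] F [ 0.4 -0.9  0.9] g 0.0697
wrist fine_sieve 0.72 [0.5799 0.167  0.036 ] area 4944 1862.0 [281.6 175.8]
wrist coarse_sieve 0.57 [0.598  0.1703 0.058 ] area 4628 4667.0 [280.1 220.3]
wrist lid 0.72 [0.4741 0.2818 0.    ] area 3860 3592.0 [488.9  60.4]
```

View pics/o20.png

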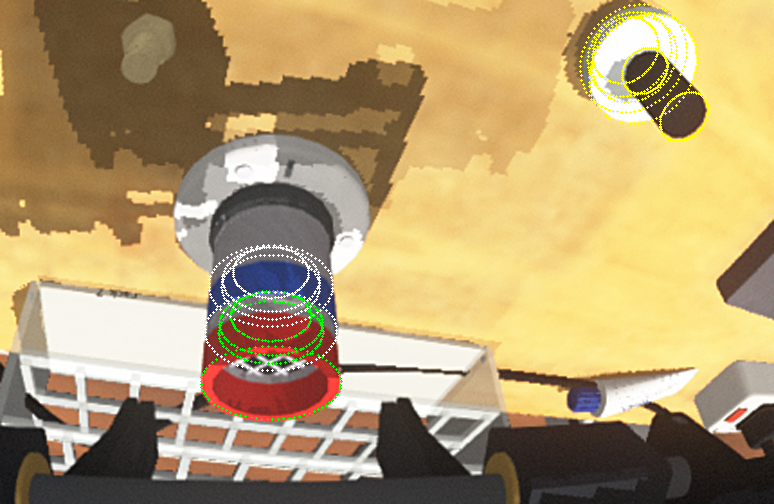

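Run:
```python
from plan import *
from ik import *
o=get_obs();P=o['tool_pos'];q=o['qpos']
Q=pose(208,-34); g=G(.4742,.2817,.040,Q)
pre=g-Q.apply([0,0,.06])
w=[([.49,.19,.165],pose(200,-35),.6,.03),(pre,Q,.6,.03)]
for a,b,*_ in w+[(g,Q)]: q=show(a,b,q)
plan(w,wmax=6)
```

```text
[0.49  0.19  0.165] q [ 18.  -7. -41. 132.  -6.  18.  91.] err 0.0 elb [-0.04  0.    0.71] wr [0.33 0.13 0.4 ] fore@x.3 [0.3  0.12 0.43]
[0.419 0.253 0.132] q [ 12.  -9. -46. 137.  -8.  15.  90.] err 0.0 elb [-0.05  0.    0.71] wr [0.28 0.18 0.37] fore@x.3 [0.28 0.18 0.37]
[0.449 0.268 0.082] q [ -7.   5. -29. 135.  42.   9.  43.] err 0.0 elb [ 0.06 -0.01  0.71] wr [0.31 0.19 0.32] fore@x.3 [0.3  0.19 0.33]
7 rows
0.6 0.0126 0.0148 -0.0097 -1.3 0.3 -1.9; 0.6 0.0122 0.0155 -0.0092 -1.4 0.4 -1.8; 0.6 0.0118 0.016 -0.0088 -1.3 0.3 -1.9; 0.6 0.0139 0.0207 0.0003 -1.1 0.3 -1.6; 0.6 0.0134 0.0212 0.0008 -1.2 0.2 -1.7; 0.6 0.0127 0.0214 0.0013 -1.1 0.3 -1.6; 0.6 0.0121 0.0218 0.0018 -1.1 0.2 -1.7
end [0.4194 0.2525 0.132 ] [-180.   34. -152.]
```

Run:
```python
from plan import *
from ik import *
o=get_obs();P=o['tool_pos']
for f,l in((28,33),(28,35),(15,34),(40,34)):
    q=o['qpos']
    Q=pose(180+f,-l); g=G(.4742,.2817,.040,Q)
    w=[([.49,.19,.165],pose(180+f*.7,-l),.6,.03),(g+[0,0,.055],Q,.6,.03)]
    print(f,l)
    for a,b,*_ in w+[(g,Q)]: q=show(a,b,q)
    ff=np.radians(14); Q=pose(194,-l)
    q=show(G(.598,.17,.132,Q),Q,q)
Q=pose(208,-34); g=G(.4742,.2817,.040,Q)
plan([([.50,.19,.165],pose(200,-34.5),.6,.03),(g+[0,0,.055],Q,.6,.03)],wmax=6)
```

```text
28 33
[0.49  0.19  0.165] q [ 20.  -6. -43. 131.  -5.  21.  89.] err 0.0 elb [-0.03  0.    0.71] wr [0.34 0.14 0.41] fore@x.3 [0.3  0.12 0.44]
[0.45  0.269 0.138] q [ 18.  -3. -52. 132.   4.  17.  80.] err 0.0 elb [-0.01 -0.    0.71] wr [0.31 0.2  0.38] fore@x.3 [0.3  0.19 0.39]
[0.45  0.269 0.083] q [  2.   5. -38. 135.  40.  11.  45.] err 0.0 elb [ 0.06 -0.01  0.71] wr [0.31 0.2  0.33] fore@x.3 [0.3  0.19 0.34]
[0.571 0.163 0.175] q [ 14.   3. -34. 122.  12.  23.  75.] err 0.0 elb [ 0.04 -0.02  0.71] wr [0.42 0.13 0.42] fore@x.3 [0.3  0.08 0.51]
28 35
[0.49  0.19  0.165] q [ 18.  -7. -41. 132.  -6.  18.  90.] err 0.0 elb [-0.04  0.    0.71] wr [0.33 0.14 0.4 ] fore@x.3 [0.3  0.12 0.43]
[0.448 0.268 0.137] q [ 17.  -4. -52. 134.   3.  14.  80.] err 0.0 elb [-0.02 -0.    0.71] wr [0.3  0.19 0.38] fore@x.3 [0.3  0.19 0.38]
[0.448 0.268 0.082] q [ -1.   5. -35. 136.  53.   9.  32.] err 0.1 elb [ 0.06 -0.01  0.71] wr [0.3  0.19 0.32] fore@x.3 [0.3  0.19 0.32]
[0.57  0.163 0.174] q [ 12.   2. -32. 124.  13.  20.  73.] err 0.0 elb [ 0.03 -0.02  0.71] wr [0.41 0.12 0.41] fore@x.3 [0.3  0.0
[... 707 characters left out ...]
.452 0.263 0.137] q [ 11.  -3. -39. 133. -27.  18. 125.] err 0.0 elb [-0.   -0.01  0.71] wr [0.33 0.16 0.38] fore@x.3 [0.3  0.14 0.41]
[0.452 0.263 0.082] q [  7.   5. -37. 135. -22.   8. 122.] err 0.0 elb [ 0.06 -0.02  0.71] wr [0.33 0.16 0.32] fore@x.3 [0.3  0.14 0.37]
[0.57  0.163 0.174] q [  7.   2. -27. 123.  12.  22.  75.] err 0.0 elb [ 0.03 -0.02  0.71] wr [0.41 0.12 0.42] fore@x.3 [0.3  0.08 0.5 ]
6 rows
0.6 0.015 0.0211 -0.0116 -2 0.8 -2.8; 0.6 0.0141 0.0222 -0.0107 -2 0.7 -2.8; 0.6 0.0083 0.0228 0.0027 -1.1 0.1 -1.7; 0.6 0.0076 0.0229 0.0032 -1.1 0.2 -1.6; 0.6 0.007 0.0231 0.0037 -1.1 0.1 -1.7; 0.6 0.0062 0.0232 0.0041 -1.2 0.1 -1.6
end [0.449  0.2683 0.1373] [ 179.9   34.  -152. ]
```

Request:
carry_out(increments="0.6 0.015 0.0211 -0.0116 -2 0.8 -2.8; 0.6 0.0141 0.0222 -0.0107 -2 0.7 -2.8; 0.6 0.0083 0.0228 0.0027 -1.1 0.1 -1.7; 0.6 0.0076 0.0229 0.0032 -1.1 0.2 -1.6; 0.6 0.007 0.0231 0.0037 -1.1 0.1 -1.7; 0.6 0 0 0 0 0 0; 0.6 0 0 0 0 0 0")

```text
time_s: 27.98
tool_pos: [0.4581, 0.2543, 0.14]
tool_rot: [179.7, 33.9, -153.5]
force: [0.4, -0.6, -0.4]
grip_width: 0.0522
```

Run:
```python
from plan import *
from h2 import *
st()
see(read_camera,masks_of,['lid'],fn='w21.png')
st()
Q=pose(208,-34); g=G(.4742,.2817,.040,Q)
plan([(g+[0,0,.045],Q,.6,.03),(g,Q,.6,.02)],wmax=6)
```

```text
27.975 q [ 23.8  -5.1 -55.4 132.8  -3.6  16.4  86.9] p [0.4581 0.2543 0.14  ] r [ 179.7   33.9 -153.5] F [ 0.4 -0.6 -0.4] g 0.0522
wrist lid 0.84 [0.4742 0.2815 0.    ] area 4259 3929.0 [302.9 159.6]
28.075 q [ 23.8  -5.1 -55.3 132.8  -3.6  16.4  87. ] p [0.4583 0.2539 0.1402] r [ 179.7   33.9 -153.6] F [ 0.1  0.6 -0.8] g 0.0519
4 rows
0.6 0.0087 0.0169 0.0097 -0.6 -0.1 -1.3; 0.6 0.0084 0 0.0125 0 0 0; 0.6 0.0084 0 0.0124 0 0 0; 0.6 0.0084 0 0.0125 0 0 0
end [0.449  0.2683 0.0822] [ 179.9   34.  -152. ]
```

View pics/w21.png

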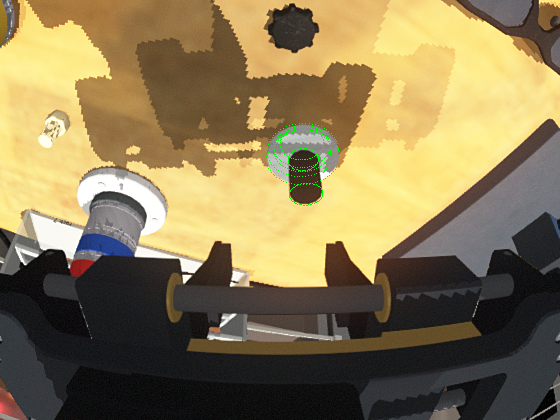

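Request:
carry_out(increments="0.6 0.0087 0.0165 0.0097 -0.6 -0.1 -1.3; 0.6 0 0 0 0 0 0; 0.6 0 0 0 0 0 0")

```text
time_s: 28.45
tool_pos: [0.4514, 0.2662, 0.1282]
tool_rot: [180.0, 34.1, -152.3]
force: [0.1, -0.4, 0.3]
grip_width: 0.0526
```

Run:
```python
from plan import *
st()
Q=pose(208,-34); g=G(.4742,.2815,.040,Q)
plan([(g,Q,.6,.02)],wmax=6)
```

```text
28.45 q [ 26.6  -3.1 -60.5 133.3   4.4  14.4  79.2] p [0.4514 0.2662 0.1282] r [ 180.    34.1 -152.3] F [ 0.1 -0.4  0.3] g 0.0526
3 rows
0.6 0.0089 0.0009 0.0125 0 0 -0.1; 0.6 0.0089 0.0009 0.0124 -0.1 0.1 0; 0.6 0.0089 0.0009 0.0125 0 0 -0.1
end [0.449  0.2681 0.0822] [ 180.   34. -152.]
```

Request:
carry_out(increments="0.6 0.0089 0.0009 0.0125 0 0 0; 0.6 0.0089 0.0009 0.0124 0 0 0; 0.6 0.0075 0.0009 0.011 0 0 0; 0.6 0 0 0 0 0 0")

```text
time_s: 28.95
tool_pos: [0.4534, 0.2645, 0.0875]
tool_rot: [-179.8, 34.2, -152.7]
force: [-0.5, 0.4, -0.8]
grip_width: 0.0525
```

Run:
```python
from plan import *
st()
Q=pose(208,-34); g=G(.4742,.2815,.039,Q)
plan([(g,Q,.6,.02)],wmax=6)
```

```text
28.95 q [ 21.    5.7 -57.1 134.8  49.1  11.9  37. ] p [0.4534 0.2645 0.0875] r [-179.8   34.2 -152.7] F [-0.5  0.4 -0.8] g 0.0525
1 rows
0.6 0.0053 0.0052 0.0039 -0.5 0.2 -0.6
end [0.4491 0.2681 0.0813] [-179.9   34.  -152. ]
```

Request:
carry_out(increments="0.6 0.0053 0.0045 0.0035 -0.5 0.2 -0.6; 0.6 0 0 0 0 0 0")

```text
time_s: 29.2
tool_pos: [0.4505, 0.2671, 0.0831]
tool_rot: [-179.9, 34.1, -152.0]
force: [0.2, 0.2, 0.3]
grip_width: 0.0524
```

Run:
```python
from plan import *
from ov import *
p=read_camera('wrist');p['_w']=True
st()
o=get_obs();P=o['tool_pos'];Q=R.from_euler('xyz',o['tool_rot'],degrees=True)
print(P+Q.apply([0,0,.051]))
overlay(p,[('lid',(.4742,.2815,0),(0,255,255))],'o22.png',(130,60,430,330),2.2)
```

```text
29.25 q [ 19.7   6.3 -56.2 135.   51.7  11.6  34.8] p [0.4509 0.2672 0.0835] r [-179.9   34.2 -152. ] F [ 0.9 -0.1  0.1] g 0.0526
[0.47626266 0.28058456 0.04128876]
```

View pics/o22.png

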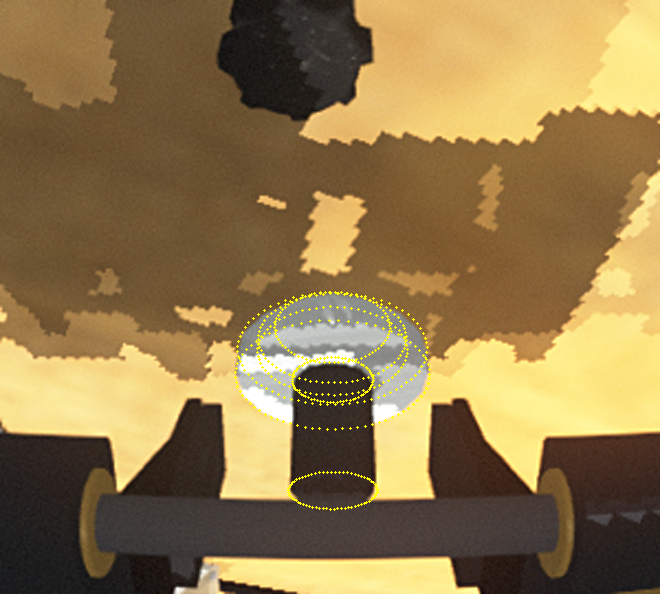

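Request:
carry_out(increments="0.6 0.0024 0 0.0013 0 0 0; 0.25 0 0 0 0 0 0; 0.05 0 0 0 0 0 0; 0.05 0 0 0 0 0 0; 0.05 0 0 0 0 0 0", force=20)

```text
time_s: 29.88
tool_pos: [0.4511, 0.2664, 0.0826]
tool_rot: [-179.9, 34.3, -152.1]
force: [-0.2, 1.0, 0.2]
grip_width: 0.0203
```

Run:
```python
from plan import *
from ov import *
from ik import *
p=read_camera('wrist');p['_w']=True
st()
o=get_obs();P=o['tool_pos'];Q=R.from_euler('xyz',o['tool_rot'],degrees=True)
g=P+Q.apply([0,0,.051]);f=Q.apply([0,0,1])[:2];f/=np.linalg.norm(f);t=np.array([-f[1],f[0]])
d=np.array([.4742,.2815])-g[:2];print(g,'off',d@f,'tan',d@t,'h',P[2])
overlay(p,[('lid',(*(g[:2]+(d@f)*f),0),(0,255,255))],'o23.png',(130,60,430,330),2.2)
q=show(P+[.0,0,.1],Q,o['qpos'])
```

```text
29.925 q [ 19.    6.3 -55.5 135.2  53.3  11.4  33.2] p [0.4511 0.2663 0.0825] r [-179.8   34.3 -152.1] F [-0.4  0.6 -0. ] g 0.0192
[0.47655584 0.27963626 0.0403501 ] off -0.0012243340866224537 tan 0.0027430897036709364 h 0.08248067351878194
[0.451 0.266 0.182] q [ -3.  -8. -31. 131.  -1.  22.  84.] err 0.0 elb [-0.05 -0.01  0.71] wr [0.31 0.19 0.42] fore@x.3 [0.3  0.19 0.43]
```

View pics/o23.png

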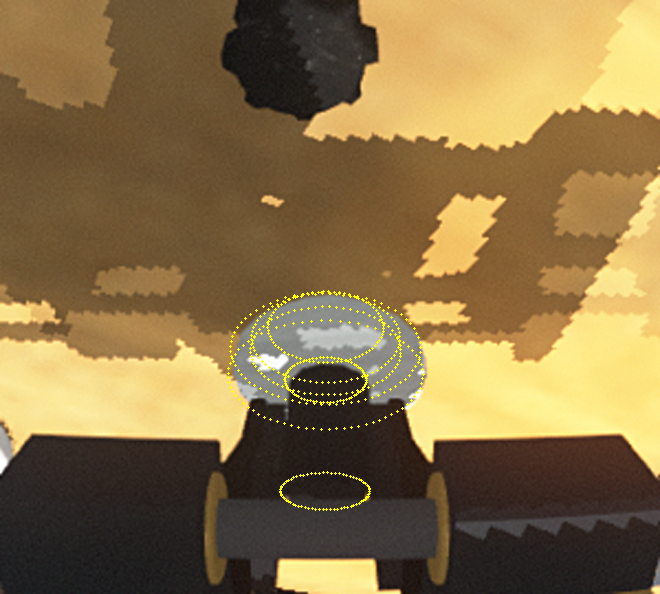

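Run:
```python
from plan import *
from ik import *
o=get_obs();P=o['tool_pos'];q=o['qpos']
Q1=pose(208,-34.3);Q2=pose(194,-34.3);ff=np.radians(14)
w=[(P+[.01,-.005,.06],Q1,.05,.03),([.52,.225,.183],pose(202,-34.3),.05,.03),([.5713,.1655,.183],Q2,.05,.025)]
for a,b,*_ in w: q=show(a,b,q)
plan(w,wmax=6)
```

```text
[0.461 0.261 0.142] q [  9.  -3. -41. 132.   4.  16.  82.] err 0.0 elb [-0.01 -0.01  0.71] wr [0.32 0.19 0.38] fore@x.3 [0.3  0.18 0.4 ]
[0.52  0.225 0.183] q [ 12.  -2. -38. 126.   3.  22.  82.] err 0.0 elb [-0.   -0.01  0.71] wr [0.37 0.16 0.42] fore@x.3 [0.3  0.13 0.48]
[0.571 0.166 0.183] q [ 14.   2. -34. 122.  12.  22.  75.] err 0.0 elb [ 0.03 -0.02  0.71] wr [0.41 0.13 0.42] fore@x.3 [0.3  0.08 0.51]
10 rows
0.05 -0.0131 -0.0031 -0.0153 -0.1 0 0; 0.05 -0.013 -0.003 -0.0153 -0.1 0 -0.1; 0.05 -0.0131 -0.0031 -0.0153 0 0 0; 0.05 -0.0172 -0.0199 -0.0046 1.1 0 1.7; 0.05 -0.0178 -0.0195 -0.0042 1.1 0 1.6; 0.05 -0.0184 -0.019 -0.0038 1.2 0 1.7; 0.05 -0.0052 -0.0186 0.0036 1.1 0 1.6; 0.05 -0.0058 -0.0184 0.0039 1.1 0 1.7; 0.05 -0.0063 -0.0181 0.0043 1.1 0 1.6; 0.05 -0.0067 -0.0178 0.0046 1.2 0 1.7
end [0.5713 0.1655 0.183 ] [-180.    34.3 -166. ]
```

Request:
carry_out(increments="0.05 -0.0131 -0.0031 -0.0153 -0.1 0 0; 0.05 -0.013 -0.003 -0.0153 -0.1 0 -0.1; 0.05 -0.0131 -0.0031 -0.0153 0 0 0; 0.05 -0.0172 -0.0199 -0.0046 1.1 0 1.7; 0.05 -0.0178 -0.0195 -0.0042 1.1 0 1.6; 0.05 -0.0184 -0.019 -0.0038 1.2 0 1.7; 0.05 0 0 0 0 0 0")

```text
time_s: 30.8
tool_pos: [0.5215, 0.2185, 0.1676]
tool_rot: [-179.4, 34.0, -158.7]
force: [-0.4, 0.2, -0.2]
grip_width: 0.0193
```

Run:
```python
from chk import *
p,c=chk('lid',-.0012,.0825,(.598,.1703,.080),('coarse_sieve',(.598,.1703,.058),(255,255,255)),'o24.png',34.3,crop=(60,100,460,380),s=1.9)
plan([([.5713,.1640,.183],pose(194,-34.3),.05,.02)],wmax=6)
```

```text
30.85 q [ 41.   -0.7 -67.  126.4   7.4  20.3  78.8] p [0.5201 0.2189 0.1665] r [-179.4   33.9 -158.6] F [-0.4  0.5 -1.4] g 0.0195
lid at [0.5456 0.2283 0.0838] need [ 0.0524 -0.058  -0.0038]
4 rows
0.05 -0.0081 -0.0174 0.0006 0.9 -0.1 1.5; 0.05 -0.0085 -0.0172 0.0009 0.9 -0.1 1.6; 0.05 -0.0089 -0.017 0.0011 0.9 -0.1 1.5; 0.05 -0.0095 -0.0167 0.0015 0.9 -0.1 1.5
end [0.5713 0.164  0.183 ] [-180.    34.3 -166. ]
```

View pics/o24.png

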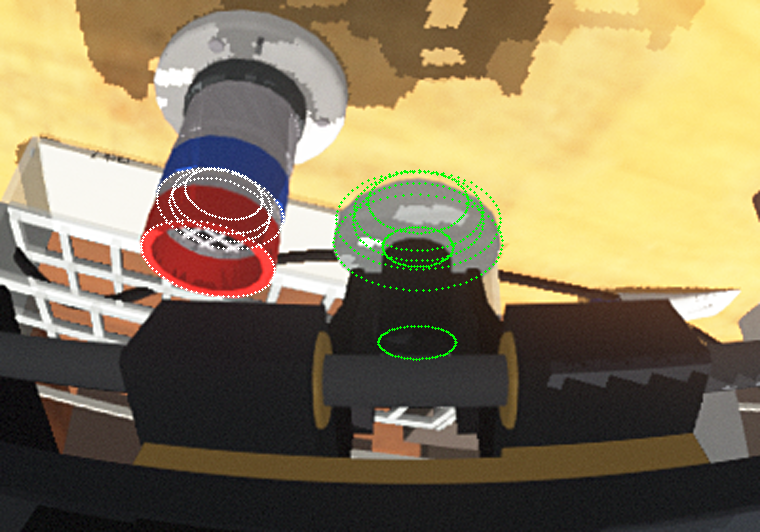

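Request:
carry_out(increments="0.05 -0.009 0 -0.0133 0 0 0; 0.05 -0.0081 -0.0174 -0.001 0.9 -0.1 1.5; 0.05 -0.0085 -0.0172 -0.001 0.9 -0.1 1.6; 0.05 -0.008 -0.014 0 0.9 -0.1 1.5; 0.05 0 0 0 0 0 0; 0.05 0 0 0 0 0 0")

```text
time_s: 31.6
tool_pos: [0.554, 0.1748, 0.1942]
tool_rot: [-180.0, 33.7, -164.6]
force: [0.4, 0.5, -1.5]
grip_width: 0.0191
```

Run:
```python
from chk import *
p,c=chk('lid',-.0012,.0825,(.598,.1703,.080),('coarse_sieve',(.598,.1703,.058),(255,255,255)),'o25.png',34.3,crop=(130,100,430,320),s=2.6)
d=np.array([.598,.1703,.098])-c
o=get_obs();P=o['tool_pos'];Q=pose(194,-34.3)
plan([(P+d,Q,.05,.02)],wmax=6)
```

```text
31.65 q [ 45.1  -1.3 -65.3 122.9   4.4  24.2  81.2] p [0.554  0.1748 0.1942] r [-180.    33.7 -164.6] F [-0.2 -0.5  0.2] g 0.0194
lid at [0.5802 0.1819 0.1114] need [ 0.0178 -0.0116 -0.0314]
2 rows
0.05 -0.0021 -0.008 0.0095 0.4 -0.3 0.6; 0.05 -0.0022 -0.0079 0.0096 0.3 -0.3 0.5
end [0.5719 0.1631 0.1808] [-180.    34.3 -166. ]
```

View pics/o25.png

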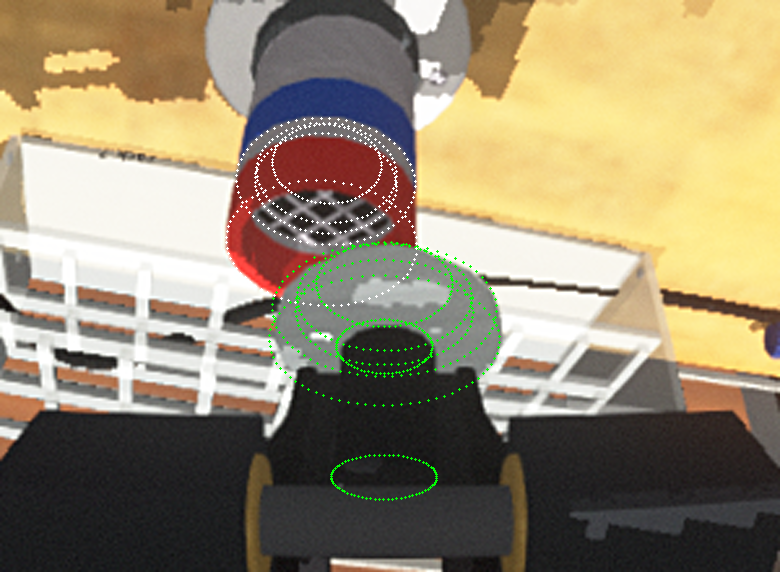

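Request:
carry_out(increments="0.05 -0.0021 -0.008 0.009 0.4 -0.3 0.6; 0.05 -0.0022 -0.0065 0.008 0.3 -0.3 0.5; 0.05 0 0 0 0 0 0; 0.05 0 0 0 0 0 0")

```text
time_s: 32.15
tool_pos: [0.5691, 0.1654, 0.1813]
tool_rot: [-180.0, 34.2, -165.8]
force: [0.1, 0.6, -1.9]
grip_width: 0.019
```

Run:
```python
from chk import *
p,c=chk('lid',-.0012,.0825,(.598,.1703,.080),('coarse_sieve',(.598,.1703,.058),(255,255,255)),'o26.png',34.3,crop=(130,100,430,320),s=2.6)
d=np.array([.598,.1703,.093])-c
o=get_obs();P=o['tool_pos'];Q=pose(194,-34.3)
plan([(P+d,Q,.05,.02)],wmax=6)
```

```text
32.2 q [ 44.2   3.8 -65.1 122.5  17.4  22.6  70.3] p [0.5692 0.1653 0.1814] r [-179.9   34.2 -165.8] F [ 0.5  0.  -0.6] g 0.0193
lid at [0.5958 0.172  0.0988] need [ 0.0022 -0.0017 -0.0188]
1 rows
0.05 0.0019 -0.0022 0.0058 0.1 -0.1 0.2
end [0.5713 0.1636 0.1755] [-180.    34.3 -166. ]
```

View pics/o26.png

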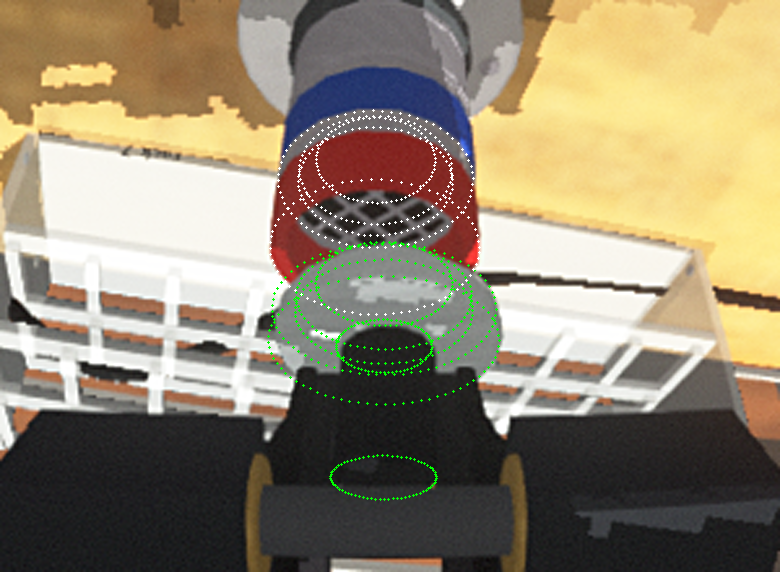

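Request:
carry_out(increments="0.05 0.0019 -0.002 0.0058 0.1 -0.1 0.2; 0.05 0 0 0 0 0 0; 0.05 0.0034 0 0.005 0 0 0; 0.05 0.0034 0 0.005 0 0 0; 0.05 0 0 0 0 0 0")

```text
time_s: 32.83
tool_pos: [0.5713, 0.1651, 0.1653]
tool_rot: [-179.8, 34.5, -165.8]
force: [-0.7, 0.3, -1.3]
grip_width: 0.0195
```

Run:
```python
from chk import *
p,c=chk('lid',-.0012,.0825,(.598,.1703,.080),('coarse_sieve',(.598,.1703,.058),(255,255,255)),'o27.png',34.3,crop=(130,100,430,320),s=2.6)
```

```text
32.875 q [ 40.3   6.2 -62.  123.3  25.6  21.1  62.9] p [0.5715 0.1652 0.1656] r [-179.8   34.5 -165.8] F [-0.2 -1.1 -1.8] g 0.0192
lid at [0.5984 0.1718 0.0832] need [-0.0004 -0.0015 -0.0032]
```

View pics/o27.png

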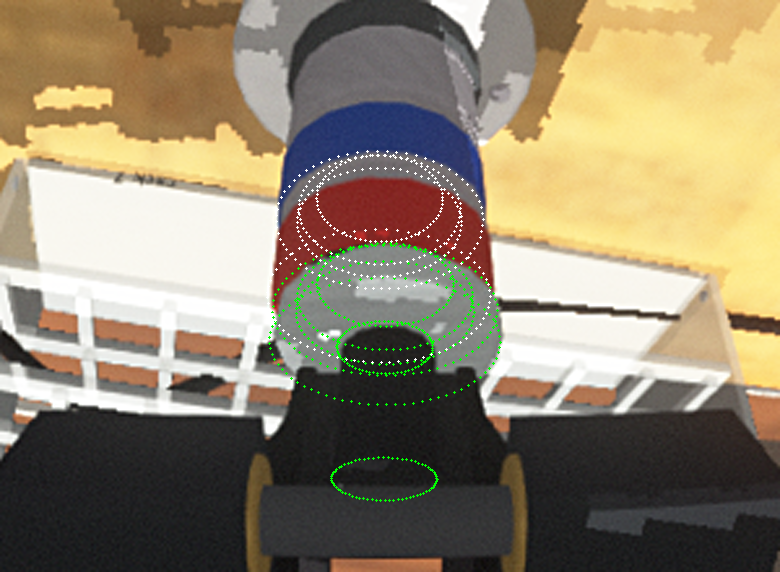

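Lid disc is just above the red rim; 3 mm left.

Request:
carry_out(increments="0.05 0.0018 -0.001 0.0027 0 0 0; 0.05 0.0007 0 0.001 0 0 0; 0.05 0.0006 0 0.0008 0 0 0")

```text
time_s: 33.25
tool_pos: [0.5732, 0.1645, 0.1621]
tool_rot: [-179.7, 34.8, -165.7]
force: [-2.1, -1.3, 4.9]
grip_width: 0.0197
```

Run:
```python
from chk import *
p,c=chk('lid',-.0012,.0825,(.598,.1703,.080),('coarse_sieve',(.598,.1703,.058),(255,255,255)),'o28.png',34.3,crop=(130,100,430,320),s=2.6)
```

```text
33.3 q [ 39.2   6.8 -61.  123.4  27.7  20.5  61.2] p [0.5732 0.1645 0.1621] r [-179.7   34.8 -165.7] F [-2.2 -1.2  5.6] g 0.0193
lid at [0.6003 0.1711 0.0798] need [-0.0023 -0.0008  0.0002]
```

View pics/o28.png

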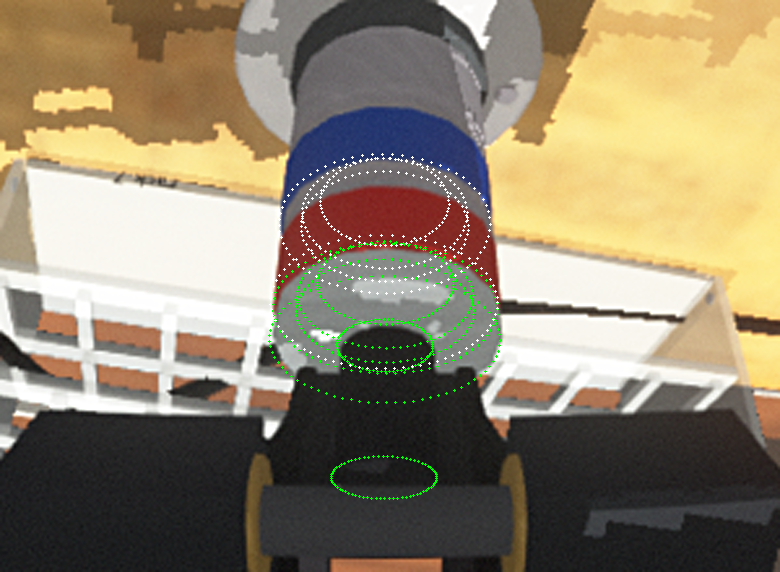

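Request:
carry_out(increments="0.3 0 0 0 0 0 0; 0.5 0 0 0 0 0 0; 0.5 0 0 0 0 0 0; 0.5 0 0 -0.025 0 0 0; 0.5 0 0 -0.03 0 0 0; 0.5 0 0 0 0 0 0")

```text
time_s: 34.05
tool_pos: [0.5487, 0.1564, 0.1946]
tool_rot: [-179.5, 34.2, -165.9]
force: [-0.2, -0.5, 0.3]
grip_width: 0.0432
```

Run:
```python
from plan import *
from ov import *
p=read_camera('wrist');p['_w']=True
st()
overlay(p,[('lid',(.598,.1703,.08),(0,255,0)),('coarse_sieve',(.598,.1703,.058),(255,255,255))],'o29.png',(130,60,430,290),2.6)
see(read_camera,masks_of,['lid','coarse_sieve'],z={'lid':.08,'coarse_sieve':.058})
p=read_camera('side');cv2.imwrite('pics/s30.png',p['img'])
p=read_camera('top');cv2.imwrite('pics/t30.png',p['img'])
```

```text
34.1 q [ 50.2  -4.9 -67.5 124.4  -3.9  23.4  88.5] p [0.5486 0.1563 0.194 ] r [-179.5   34.2 -165.8] F [-0.7 -0.7  0.4] g 0.0435
wrist lid 0.76 [0.599  0.1717 0.08  ] area 4037 3750.0 [282.9 216.1]
wrist coarse_sieve 0.81 [0.5819 0.1671 0.058 ] area 4676 1716.0 [282.7 174. ]
```

View pics/o29.png

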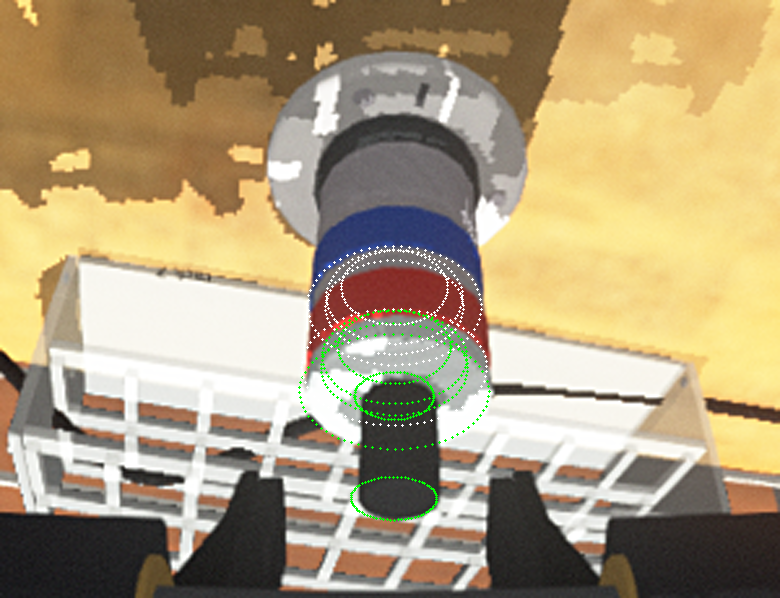

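View pics/t30.png

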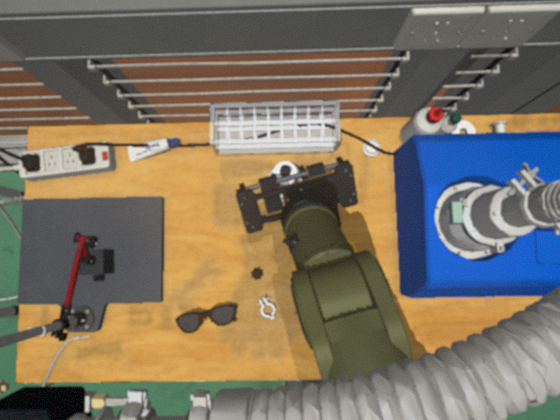

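Run:
```python
from plan import *
from ik import *
o=get_obs()
Q=pose(205,-22);P=[.455,.15,.165]
show(P,Q,o['qpos'])
plan([(P,Q,.5,.02)],wmax=6)
```

```text
[0.455 0.15  0.165] q [ 39. -11. -54. 129. -20.  37. 113.] err 0.0 elb [-0.06  0.04  0.7 ] wr [0.36 0.1  0.43] fore@x.3 [0.3  0.1  0.47]
5 rows
0.5 0.0184 0.0031 -0.0057 -1.1 2.4 -1.9; 0.5 0.0185 0.0038 -0.0048 -1 2.4 -1.9; 0.5 0.0186 0.0046 -0.004 -1.1 2.4 -2; 0.5 0.0185 0.0052 -0.0031 -1.1 2.4 -1.9; 0.5 0.0185 0.0059 -0.0023 -1.1 2.4 -1.9
end [0.455 0.15  0.165] [ 180.   22. -155.]
```

Request:
carry_out(increments="0.5 0.0184 0 -0.012 0 0 0; 0.5 0.0185 0.0038 -0.0048 -1 2.4 -1.9; 0.5 0.0186 0.0046 -0.004 -1.1 2.4 -2; 0.5 0.0185 0.0052 -0.0031 -1.1 2.4 -1.9; 0.5 0.0185 0.0059 -0.0023 -1.1 2.4 -1.9; 0.5 0 0 0 0 0 0; 0.5 0 0 0 0 0 0")

```text
time_s: 35.22
tool_pos: [0.4497, 0.1505, 0.1635]
tool_rot: [179.8, 23.9, -156.8]
force: [0.8, -0.4, 0.4]
grip_width: 0.0434
```

Run:
```python
from plan import *
from ov import *
st()
see(read_camera,masks_of,['lid','coarse_sieve','fine_sieve','pan','medium_sieve','brass_nipple','spare_knob'],z={'lid':.08,'coarse_sieve':.058,'fine_sieve':.036,'pan':.014},fn='w31.png')
see(read_camera,masks_of,['medium_sieve','brass_nipple','spare_knob','lid'],z={'lid':.08},cam='side',fn='s31.png')
st()
p=read_camera('wrist');cv2.imwrite('pics/w32.png',p['img'])
```

```text
35.225 q [ 36.  -13.2 -51.4 130.6 -22.9  35.7 112.6] p [0.4497 0.1505 0.1635] r [ 179.8   23.9 -156.8] F [ 0.8 -0.4  0.4] g 0.0434
wrist lid 0.73 [0.5535 0.1713 0.08  ] area 2973 230.0 [247.8 319.5]
wrist lid 0.58 [0.5766 0.1714 0.08  ] area 2533 703.0 [238.5 331.7]
wrist coarse_sieve 0.79 [0.5929 0.1842 0.058 ] area 2313 275.0 [248.3 319.5]
wrist fine_sieve 0.67 [0.5669 0.1717 0.036 ] area 2612 126.0 [245.8 281.5]
wrist pan 0.6 [0.5769 0.1783 0.014 ] area 2270 425.0 [250.5 269.7]
wrist medium_sieve 0.7 [0.4464 0.0517 0.    ] area 4542 4519.0 [142.1  89.8]
wrist brass_nipple 0.73 [0.5224 0.1102 0.    ] area 579 572.0 [197.1 189.8]
wrist spare_knob 0.92 [0.4014 0.2351 0.    ] area 1005 837.0 [406.7 122. ]
side medium_sieve 0.81 [0.4428 0.0538 0.    ] area 765 743.0 [337.9 259.3]
side brass_nipple 0.59 [0.5188 0.1116 0.    ] area 122 115.0 [319.8 220.7]
side spare_knob 0.64 [0.3989 0.236  0.    ] area 199 162.0 [229.1 249.6]
35.875 q [ 36.1 -13.3 -51.4 130.7 -22.9  35.8 112.7] p [0.4492 0.1501 0.1634] r [ 179.8   23.8 -156.8] F [ 0.1  0.1 -0.8] g 0.0435
```

View pics/w32.png

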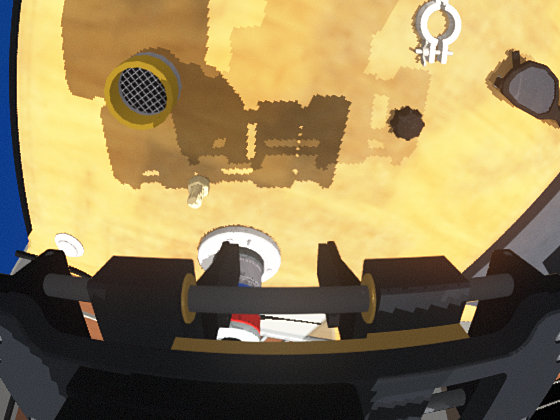

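View pics/s31.png

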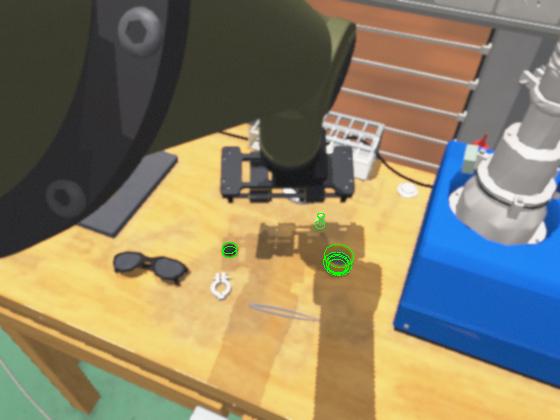

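Run:
```python
from cell import *
from ov import *
p=read_camera('top')
overlay(p,[('lid',(.5985,.1708,.08),(0,255,0))],'t33.png',(220,140,380,280),5)
cv2.imwrite('pics/t33b.png',cv2.resize(p['img'][140:280,220:380],None,fx=4,fy=4,interpolation=2))
```

```text
(no output)
```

View pics/t33.png

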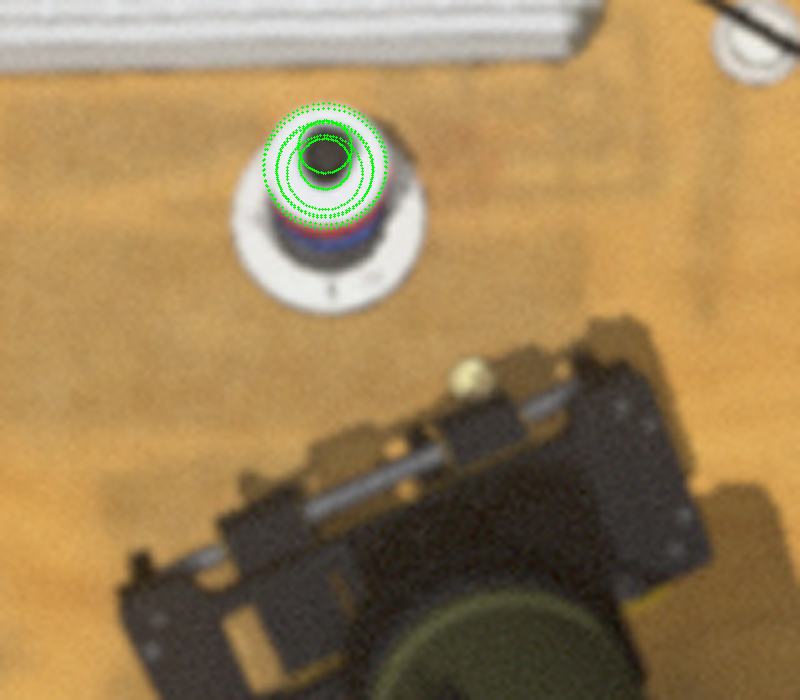

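The top view shows the lid disc and knob on their predicted outlines at the home height, the red and blue bands nested below, and the gripper well clear of everything. I'm handing in the job.

Run:
```python
from cell import *
print(sign_off(), get_obs()['time_s'])
```

```text
the job is handed in; nothing more can be done
the job is handed in; nothing more can be done
```

The sieve stack is built on the shaker base in the order asked: pan, fine sieve (blue), coarse sieve (red), lid. I handed it in at about 36 s with the gripper clear of everything.

- **Coarse sieve moved first:** before stacking it, I set the red sieve down once on free table. There I regripped it with the gripper leaning further back, to keep the arm under the hose.
- **Stack checks:** with each part still gripped, its height read within about 0.6 mm of home (14, 36, 58 and 80 mm), and it pushed back when pressed lightly. The wrist and top views showed the parts upright on their predicted outlines. The final wrist-view positions of the stack parts were useless because the gripper hid them, so the last whole-stack check was the top view.
- **Bystanders:** yellow sieve, brass fitting and spare knob measured within about 1.5 mm of where they started, within measuring noise.
- **Disagreements:** the side camera read about 4 mm off the other two throughout, so I used the wrist and top values. Some moves fell short of or past their target by up to about 13 mm sideways and 70 mm on one long carry. I corrected each one and saw nothing displaced.
- **Not measured:** contact force on the arm itself. Hose clearance was only estimated from a rough arm model, though I saw no sign of contact.

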